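# Load the drying rack and change over its air feed

### The arm

A 6-joint arm with a two-finger parallel gripper is mounted at the origin on a cart in front of the work surface, level with it; the furniture and walls round the work are solid. World frame = base frame: x ahead of the robot, y to its left, z up, the work surface at z = 0. Lengths are in m, angles in rad, forces in N, time in s.
With the tool pointing down it reaches from about 0.35 to 0.775 m from the base axis. Payload 5.5 kg.
Tool frame: the origin (TCP) lies where the fingers leave the gripper's body, on its centre line; the fingertips stand 73 mm ahead of it and the grasp point (between the pads) lies 54 mm ahead of it; z points along the fingers, y is the direction in which the jaws open and shut (so a half turn about z gives the same grasp; the last joint's range is limited). The gripper opens to 85 mm and grips with 20 to 120 N. Pads are 22 mm wide; open, the fingers measure 114 mm over their backs; the gripper's body (76 mm by 85 mm) begins 54 mm behind the grasp point. The pads swing forward as they close: fully open they stand 13 mm farther back than shut.
Start: joints at [0.984, 0.313, 0.046, 1.304, 0, 1.431], TCP at [0.248, 0.519, 0.304] pointing down, gripper open.
Joint ranges: [-2.76, 2.76], [-0.86, 1.69], [-1.03, 1.26], [-2.2, 2.34], [-1.47, 1.5], [-3.14, 3.14]. Speed limits (rad/s): [2.57, 2.57, 3.14, 3.14, 3.14, 3.14].

### API

Orientations are given as a unit quaternion [w, x, y, z].
In Python, from workcell import env, read_camera, job, cut_out gives the robot as it stands.
- The arm moves only by the tool servo_tool, never from a script. Its argument "deltas" is a list of rows, each an object of numbers: "dx", "dy", "dz": the shift along the world's x, y, z in mm; "rx", "ry", "rz": the turn, a rotation vector about the world's x, y, z in rad; "fingers": the closure, from -1 (fully open) to 1 (shut). A call has 1 to 8 rows; each row shifts and turns the commanded pose from where the row before left it; what a row does not reach is not made up. A row lasts 1/10 s, in which the tool goes at most 50 mm and 8.59 degrees, less where a joint would pass 70% of its speed; a pose out of reach is approached as far as the arm can. A call is refused whole if a number of a shift passes 50 or a number of a turn 0.15, either way. A call with a gripper value outside its range is refused whole. The fingers move at their own pace and stop on an object; "newtons" is the grip in N (left out, the last holds). Time passes only in rows, so rows that do not move let the fingers close. It gives the time, the measured TCP pose, the force and the opening at its end, in the units of the state.
- env.get_state(): the state, without advancing time (a new reading comes with each control period).
- read_camera(name): name is "scene" or "top" or "wrist"; returns a dict with "img" (384x512x3 uint8, red, green, blue), "intrinsics" (3x3 intrinsics, pixels), "extrinsics" (4x4, takes a point from camera to world coordinates); the wrist camera has in their place "hand_eye" (4x4, takes a point from camera to tool coordinates, whose origin is the TCP and whose axes are the flange's). Camera axes: x right, y down, z forward; pixel columns grow to the right and rows downward; lengths in m; the calibration is good to about 2 mm. The wrist camera is an equidistant fisheye: a pixel r from the principal point sees the ray r / f radians off the axis. A picture is of the moment at which its call begins: read the wrist's pose just before it. There is no depth.
- job.hand_in(): hands the job in, once; it reports no verdict.
Trained networks look in the newest picture that a camera, given by its name, has taken for a name from the list of things; names that differ only in an ending like _2 or _b are one class to them, and where a whole thing is asked for, a point or a joint stands for the part that bears it (a point fixed in the world has none). Each returns a list of dicts, best first, with "confidence" (0 to 1); they miss things now and then, are a little off and sometimes report something else, mostly with a low value. They report only what shows in the picture. A call takes as long as a camera call.
- cut_out(target, camera): "region" (384x512 bool, what is visible of it) and "extent" ([left, top, right, bottom] in pixels, round what is visible of it).
The state is a dict: "clock": time; "joint_pos": joint angles; "qvel": joint speeds; "tau": joint torques, N m; "tcp_pos": TCP position; "orientation": TCP orientation; "wrist_force": force on the tool from outside, world axes, zero at the start; "ft_torque": the same for the moment, N m; "finger_gap": finger opening in m.
Only numpy, scipy, OpenCV 4.12 (cv2) and the standard library are available. Lean on these libraries where they do the work, as an engineer would, in place of code of your own. Each camera call takes 0.05 s, during which the arm holds its last target. There are 200 camera calls.

### The job

Lay every loose piece of freshly oiled wood from the front of the bench on the sloped drying rack: flat on both slats, long side running up the slope, no two pieces touching. When all are laid, put the air feed selector to its upright centre off position; with it off, pull the spring sleeve of the quick coupler fully back against its stop, keep it back about two seconds so that the line bleeds, and let it snap forward. Then throw the selector fully over to the side opposite to where it began, and leave the tape roll and the glass cutter where they lie.

Things in the scene. Friction and masses are not known exactly. Their poses are not given: they have to be found in the camera images.
- piece_a_centre (a point): Centre (half-way up) of a loose reddish-brown sawn wooden block, 80 mm long (its y axis) x 50 mm wide (x) x 22 mm thick (z), starting flat on the bench. Absent in some starts (None). It may be laid either face up and either way round.
- piece_b_centre (a point): Centre (half-way up) of a loose narrow sawn strip of wood, 100 mm long (its y axis) x 22 mm wide (x) x 14 mm thick (z), starting flat on the bench. Absent in some starts (None). It may be laid either face up and either way round.
- piece_c_centre (a point): Centre (half-way up) of a loose reddish-brown sawn wooden block, the twin of piece_a, 80 mm long (its y axis) x 50 mm wide (x) x 22 mm thick (z), starting flat on the bench. Absent in some starts (None). It may be laid either face up and either way round.
- piece_d_centre (a point): Centre (half-way up) of a loose flat dark sawn strip of wood, 85 mm long (its y axis) x 30 mm wide (x) x 12 mm thick (z), starting flat on the bench. Absent in some starts (None). It may be laid either face up and either way round.
- bed_centre (a point): Middle of the fixed rack's bed at the slats' top faces, 65 mm above the bench. Tilted 20 degrees: x up the slope (away from the robot), y along the rack, z square out of it. Two slats 16 mm wide, 340 mm long, run along y with middles at x = -30 and +15 mm; a lip along the low edge, inner face at x = -52 mm, stands 11 mm above the bed. Takes four pieces at 80 mm spacing along y.
- selector (a joint): Air feed selector lever, rad: -0.6 fully over to one side (it starts near there), 0 upright = centre off, +0.6 fully over to the other side. It stays where it is left (friction 0.12 N m, no spring).
- selector_pivot (a point): Pivot of the selector lever, 50 mm above the bench, on top of a fixed grey box (50 x 76 mm, 46 mm high). The lever turns about this frame's x axis and leans to its y at positive values, to -y at negative ones.
- selector_grip (a point): Middle of the lever's black handle, 48 mm from the pivot along the lever; the handle is 14 mm wide (x, along the pivot axis), 16 mm (y) and 40 mm long (z, along the lever). Grip it across x from above.
- sleeve (a joint): Travel of the quick coupler's spring sleeve, m: 0 home (forward), 0.016 fully back at its stop. The spring pushes it home with 4 N, rising to 10 N fully back; damped, so that it takes about 0.3 s to run home.
- sleeve_grip (a point): Centre of the sleeve, a knurled steel cylinder 34 mm thick, 40 mm long, level along this frame's x, 66 mm above the bench on a fixed coupler. Back is +x (away from the robot, to the aluminium manifold block, 90 mm high, which begins 50 mm beyond the home sleeve's centre). Below is only the base plate, 10 mm high. Grip it across y from above.
- tape_roll: Bystander: roll of pale tape, 96 mm across and 24 mm high, lying on the left stack of fixed glass sheets (31 mm high). Origin: centre of its underside. (Beware also of a tall fixed post behind the robot on its left, at x -0.22, y 0.24 m, 70 x 45 mm: keep the shoulder and upper arm off it when reaching to the left.)
- glass_cutter: Bystander: glass cutter, a rod 14 x 127 mm lying on the right stack of fixed glass sheets (27 mm high). Origin: its underside.

How it is judged:
On the way, in this order (a step that is already met when the one before it is completed fails the run):
1. all the wooden pieces lie on the rack, released (z of piece_a_centre in the frame of bed_centre between 0.006 and 0.016 m and x of piece_a_centre in the frame of bed_centre between -0.03 and 0.035 m and y of piece_a_centre in the frame of bed_centre between -0.17 and 0.17 m and angle between the y axis of each of piece_a_centre, piece_b_centre, piece_c_centre, piece_d_centre and the x axis of bed_centre, either way round below 0.3 rad and angle between the z axis of each of piece_a_centre, piece_b_centre, piece_c_centre, piece_d_centre and the z axis of bed_centre, either way round below 0.12 rad and contact force between the fingers and piece_a below 0.2 N and z of piece_b_centre in the frame of bed_centre between 0.002 and 0.012 m and x of piece_b_centre in the frame of bed_centre between -0.03 and 0.035 m and y of piece_b_centre in the frame of bed_centre between -0.17 and 0.17 m and contact force between the fingers and piece_b below 0.2 N and z of piece_c_centre in the frame of bed_centre between 0.006 and 0.016 m and x of piece_c_centre in the frame of bed_centre between -0.03 and 0.035 m and y of piece_c_centre in the frame of bed_centre between -0.17 and 0.17 m and contact force between the fingers and piece_c below 0.2 N and z of piece_d_centre in the frame of bed_centre between 0.001 and 0.011 m and x of piece_d_centre in the frame of bed_centre between -0.03 and 0.035 m and y of piece_d_centre in the frame of bed_centre between -0.17 and 0.17 m and contact force between the fingers and piece_d below 0.2 N and contact force between piece_a and piece_b below 0.05 N and contact force between each of piece_a, piece_b and piece_c below 0.05 N and contact force between each of piece_a, piece_b, piece_c and piece_d below 0.05 N), for 0.2 s.
2. the selector stands at centre off for a second, the sleeve at home (value of joint selector between -0.12 and 0.12 rad and value of joint sleeve below 0.002 m), for 1 s.
3. with the selector off, the sleeve is held fully back for a second (value of joint selector between -0.12 and 0.12 rad and value of joint sleeve above 0.0135 m), for 1 s.
4. the sleeve snaps forward, let go (velocity of joint sleeve below -0.04 m/s).
5. the sleeve is home, the selector still off (value of joint selector between -0.12 and 0.12 rad and value of joint sleeve below 0.0015 m), for 0.1 s.
6. the selector is thrown over to the other side (value of joint selector above 0.5 rad), for 0.2 s.
At the end, for the whole second after the job is handed in: All present pieces at rest flat on both slats (7 deg), long side up the slope (17 deg), not touching one another; sleeve home (2 mm); selector over to the other side (above 0.5 rad); nothing held (all of step 1 and linear speed of each of piece_a, piece_b, piece_c, piece_d below 0.02 m/s and value of joint selector above 0.5 rad and value of joint sleeve below 0.002 m).
It fails at once if the sleeve is pulled back while the feed selector is not off (value of joint sleeve above 0.006 m and (value of joint selector above 0.25 rad or value of joint selector below -0.25 rad)).
It fails at once if the tape roll or the glass cutter is pushed away (more than 6 cm) (distance of any of tape_roll, glass_cutter from where it was at the start of the episode above 0.06 m).
Of piece_a, piece_b, piece_c, piece_d only 3 to 4 are there at a start; the rules pass over those that are not, and their reading is None.
At some moment in a run one of piece_a, piece_b, piece_c, piece_d may be knocked a few centimetres aside while the robot is not near it.
Once in a run the grip may slacken for a moment while it holds something.
It also fails if it takes over 210 s, if anything falls off the work surface, if the arm or the gripper's body presses on something with over 40 N, if the wrist force passes 120 N, or if a joint passes its speed limit or range.

## Working session

There is one attempt and no reset: what is moved stays moved. The work goes in short steps, Python scripts to look and compute and a tool call to move; the robot and the scene stay as the last step left them, time stands still between calls to the robot, and variables do not carry over. Pictures are saved under pics/ and viewed, about 12 in all and at most 16, crops included, and the job is handed in when it is done.

Besides the shell and the picture viewer there is one more tool, called after "Call:" by a JSON object that holds its "method" and its "body", one argument or row to a line. servo_tool: Moves the arm, as the interface text tells. Its arguments: {"type":"object","properties":{"deltas":{"type":"array"},"newtons":{"type":"number"}},"required":["deltas"]}

```bash
ls; mkdir -p pics; cat > h.py <<'E'
import numpy as np, cv2
from workcell import env, read_camera, job, cut_out
from scipy.spatial.transform import Rotation as R
def q2R(q): return R.from_quat([q[1],q[2],q[3],q[0]]).as_matrix()
def ray(c,uv):
    K=np.array(c["intrinsics"]);T=np.array(c["extrinsics"])
    d=np.array([(uv[0]-K[0,2])/K[0,0],(uv[1]-K[1,2])/K[1,1],1.])
    return T[:3,3],T[:3,:3]@d
def at_z(c,uv,z):
    o,d=ray(c,uv);return o+d*(z-o[2])/d[2]
def wray(c,uv,st):
    K=np.array(c["intrinsics"]);H=np.array(c["hand_eye"])
    x=(uv[0]-K[0,2])/K[0,0];y=(uv[1]-K[1,2])/K[1,1];r=np.hypot(x,y)+1e-12
    d=np.array([x/r*np.sin(r),y/r*np.sin(r),np.cos(r)])
    Rm=q2R(st["orientation"]);p=np.array(st["tcp_pos"])
    return Rm@H[:3,3]+p, Rm@H[:3,:3]@d
def tri(o1,d1,o2,d2):
    A=np.stack([d1,-d2],1);s=np.linalg.lstsq(A,o2-o1,rcond=None)[0]
    a=o1+d1*s[0];b=o2+d2*s[1];return (a+b)/2,np.linalg.norm(a-b)
def save(img,n): cv2.imwrite("pics/"+n,cv2.cvtColor(img,cv2.COLOR_RGB2BGR))
E
python3 - <<'E'
from h import *
print(env.get_state())
cs={}
for n in ("scene","top"):
    c=read_camera(n);cs[n]=c;save(c["img"],n+"0.png");print(n,np.round(c["intrinsics"],1).tolist(),np.round(c["extrinsics"],3).tolist())
    for t in ["piece_a_centre","piece_b_centre","piece_d_centre","selector_grip","sleeve_grip","tape_roll","glass_cutter"]:
        for r in cut_out(t,n)[:4]:
            m=r["region"];ys,xs=np.nonzero(m)
            rr=cv2.minAreaRect(np.stack([xs,ys],1).astype(np.float32))
            print(n,t,round(r["confidence"],2),r["extent"],m.sum(),np.round(cv2.boxPoints(rr)).tolist())
E
```

```text
pics
{'clock': 0.0, 'joint_pos': array([9.84430993e-01, 3.13993756e-01, 4.49286079e-02, 1.30359866e+00,
       2.49611130e-05, 1.43118979e+00]), 'qvel': array([ 0.00029006, -0.00030995,  0.00028115,  0.00167241, -0.00123885,
        0.00041885]), 'tau': array([ 5.50561654e-04, -4.80628288e+01,  2.98531920e+01,  1.92717748e-02,
       -2.47451653e-04,  9.81471885e-06]), 'tcp_pos': array([0.24820904, 0.51822515, 0.30299194]), 'orientation': array([-3.43208380e-04,  2.21526231e-01,  9.75153966e-01, -8.68468423e-04]), 'wrist_force': array([ 0.16925487, -0.12844992,  0.46448894]), 'ft_torque': array([ 0.00183739, -0.05673437,  0.03176877]), 'finger_gap': 0.08552484696417548}
scene [[352.5, 0.0, 261.1], [0.0, 352.5, 194.5], [0.0, 0.0, 1.0]] [[0.452, -0.572, 0.684, -0.178], [-0.892, -0.278, 0.357, -0.387], [-0.014, -0.772, -0.636, 0.687], [0.0, 0.0, 0.0, 1.0]]
scene piece_a_centre 0.81 [271.8, 225.6, 300.3, 257.3] 573 [[272.0, 251.0], [285.0, 224.0], [304.0, 233.0], [290.0, 260.0]]
scene piece_b_centre 0.19 [159.5, 181.9, 191.3, 210.1] 471 [[158.0, 199.0], [181.0, 179.0], [193.0, 193.0], [1
[... 946 characters left out ...]
.53 [279.2, 200.9, 295.0, 220.7] 270 [[278.0, 199.0], [291.0, 199.0], [292.0, 220.0], [279.0, 221.0]]
top piece_b_centre 0.74 [111.3, 134.3, 203.3, 196.5] 1224 [[110.0, 179.0], [196.0, 134.0], [208.0, 158.0], [123.0, 203.0]]
top piece_d_centre 0.47 [145.9, 191.4, 157.1, 217.2] 204 [[144.0, 193.0], [154.0, 191.0], [157.0, 215.0], [147.0, 216.0]]
top sleeve_grip 0.62 [349.5, 180.5, 365.5, 194.3] 113 [[351.0, 189.0], [357.0, 178.0], [365.0, 183.0], [360.0, 193.0]]
top tape_roll 0.6 [209.4, 150.7, 238.8, 181.8] 224 [[212.0, 151.0], [237.0, 151.0], [237.0, 177.0], [212.0, 177.0]]
top glass_cutter 0.44 [287.7, 152.6, 317.4, 164.7] 94 [[287.0, 165.0], [314.0, 150.0], [315.0, 153.0], [289.0, 168.0]]
```

```bash
python3 - <<'E'
import cv2
s=cv2.imread("pics/scene0.png");t=cv2.imread("pics/top0.png")
cv2.imwrite("pics/s1.png",cv2.resize(s[120:300,100:440],None,fx=2.35,fy=2.35,interpolation=cv2.INTER_CUBIC))
cv2.imwrite("pics/t1.png",cv2.resize(t[110:270,100:400],None,fx=2.65,fy=2.65,interpolation=cv2.INTER_CUBIC))
E
```

```text
(no output)
```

View pics/s1.png

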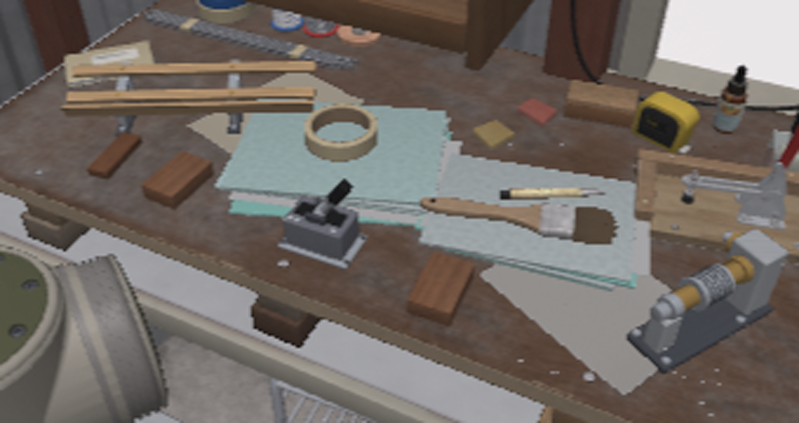

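View pics/t1.png

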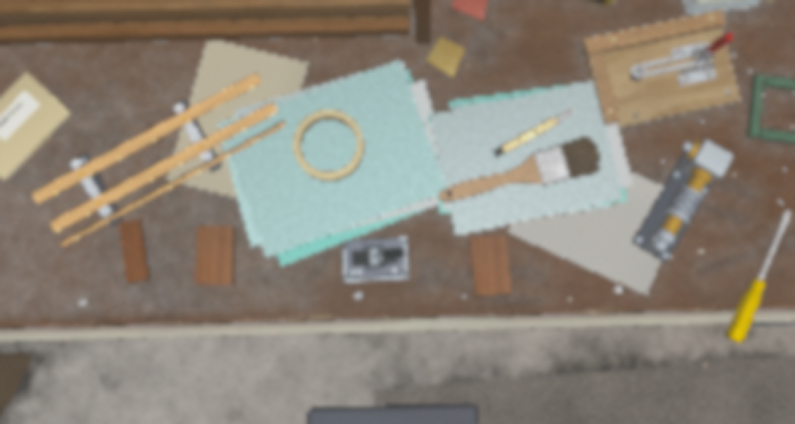

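The scene and top views show the rack at left, with the dark strip (piece_d, scene px ~149,187) and two blocks (scene ~176,196 and ~287,242). piece_b is absent. The selector lever leans to the right, towards world -y, and the coupler is at far right (~402,243).

```bash
cat >> h.py <<'E'
def S(p): return (p[0]/2.35+100-.3,p[1]/2.35+120-.3)
def T(p): return (p[0]/2.65+100-.3,p[1]/2.65+110-.3)
E
python3 - <<'E'
from h import *
s=read_camera("scene");t=read_camera("top")
P={"upslatL":((70,68),(35,196)),"upslatR":((315,66),(258,78)),"loslatL":((65,97),(53,226)),"loslatR":((315,94),(275,110)),
"pivot":((325,208),(375,257)),"sleeve":((716,283),(684,205)),"tape":((341,125),(330,145)),"cplow":((665,305),(660,243)),"cphigh":((740,268),(700,172))}
for k,(a,b) in P.items():
    p,e=tri(*ray(s,S(a)),*ray(t,T(b)));print(k,np.round(p,3),round(e,4))
for n,pts,z in [("b1",[(198,226),(234,226),(233,283),(197,283)],.022),("b2",[(474,234),(508,234),(511,293),(476,293)],.022),("d",[(121,223),(141,221),(148,280),(127,283)],.012)]:
    q=np.array([at_z(t,T(p),z)[:2] for p in pts]);print(n,np.round(q.mean(0),3),np.round(q,3).tolist())
for n,m,z in [("b1",(177,172),.02),("b2",(443,275),.02),("d",(116,153),.01)]: print(n,np.round(at_z(s,S(m),z),3))
st=env.get_state();c=read_camera("wrist");save(c["img"],"w0.png");print(np.round(c["intrinsics"],1).tolist(),np.round(c["hand_eye"],3).tolist())
E
```

```text
upslatL [0.508 0.45  0.074] 0.0081
upslatR [0.664 0.151 0.069] 0.0008
loslatL [0.47  0.431 0.053] 0.0065
loslatR [0.624 0.13  0.053] 0.0028
pivot [ 0.421 -0.002  0.058] 0.0035
sleeve [ 0.478 -0.417  0.073] 0.0083
tape [0.572 0.057 0.057] 0.0017
cplow [ 0.428 -0.381  0.073] 0.0035
cphigh [ 0.523 -0.44   0.064] 0.001
b1 [0.431 0.218] [[0.471, 0.241], [0.469, 0.192], [0.391, 0.194], [0.393, 0.243]]
b2 [ 0.409 -0.16 ] [[0.45, -0.136], [0.449, -0.182], [0.369, -0.184], [0.37, -0.136]]
d [0.438 0.331] [[0.478, 0.349], [0.48, 0.322], [0.399, 0.312], [0.396, 0.34]]
b1 [0.434 0.224 0.02 ]
b2 [ 0.418 -0.154  0.02 ]
d [0.44  0.332 0.01 ]
[[297.3, 0.0, 251.2], [0.0, 297.3, 191.1], [0.0, 0.0, 1.0]] [[0.001, -0.956, -0.293, 0.074], [1.0, 0.001, 0.001, 0.001], [-0.001, -0.293, 0.956, -0.071], [0.0, 0.0, 0.0, 1.0]]
```

View pics/w0.png

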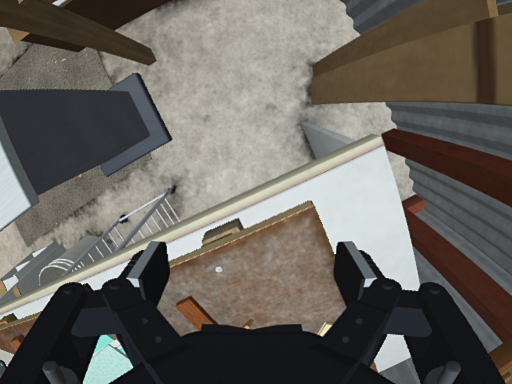

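The wrist view shows the bench corner, with the strip at px ~195,310. I'll move over the pieces at the left.

Call:
{"method": "servo_tool", "body": {
  "deltas": [
    {"dx":20,"dy":-30,"rz":0.075,"fingers":-1},
    {"dx":26,"dy":-42,"rz":0.075},
    {"dx":26,"dy":-42,"rz":0.075},
    {"dx":26,"dy":-42,"rz":0.075},
    {"dx":26,"dy":-42,"rz":0.075},
    {"dx":26,"dy":-40,"rz":0.072},
    {}
  ]
}}

```text
invalid input at $.deltas[0]: expected keys dx, dy, dz, rx, ry, rz, fingers
```

```bash
python3 - <<'E'
from h import *
st=env.get_state();c=read_camera("wrist");save(c["img"],"w1.png");print(st["tcp_pos"],st["orientation"],st["joint_pos"])
for t in ["piece_a_centre","piece_d_centre"]:
    for r in cut_out(t,"wrist")[:4]:
        m=r["region"];ys,xs=np.nonzero(m)
        rr=cv2.minAreaRect(np.stack([xs,ys],1).astype(np.float32))
        print(t,round(r["confidence"],2),r["extent"],m.sum(),np.round(cv2.boxPoints(rr)).tolist())
E
```

```text
[0.24848639 0.51858191 0.30393661] [2.88600858e-05 2.21559152e-01 9.75146931e-01 6.21424698e-05] [ 9.84385877e-01  3.13183286e-01  4.61095477e-02  1.30358591e+00
 -9.82810254e-06  1.43121202e+00]
piece_a_centre 0.58 [8.9, 337.0, 26.0, 346.9] 123 [[9.0, 342.0], [19.0, 332.0], [26.0, 339.0], [16.0, 349.0]]
piece_d_centre 0.72 [177.9, 293.8, 212.3, 331.9] 680 [[174.0, 306.0], [187.0, 292.0], [216.0, 321.0], [202.0, 334.0]]
```

View pics/w1.png

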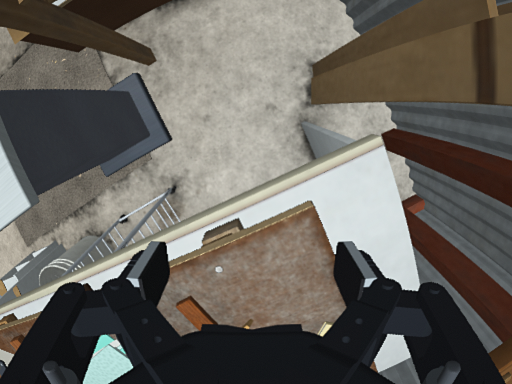

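The view is unchanged because the move call was refused: every row needs all the keys. Resending it in full.

Call:
{"method": "servo_tool", "body": {
  "deltas": [
    {"dx":20,"dy":-30,"dz":0,"rx":0,"ry":0,"rz":0.075,"fingers":-1},
    {"dx":26,"dy":-42,"dz":0,"rx":0,"ry":0,"rz":0.075,"fingers":-1},
    {"dx":26,"dy":-42,"dz":0,"rx":0,"ry":0,"rz":0.075,"fingers":-1},
    {"dx":26,"dy":-42,"dz":0,"rx":0,"ry":0,"rz":0.075,"fingers":-1},
    {"dx":26,"dy":-42,"dz":0,"rx":0,"ry":0,"rz":0.075,"fingers":-1},
    {"dx":26,"dy":-40,"dz":0,"rx":0,"ry":0,"rz":0.072,"fingers":-1},
    {"dx":0,"dy":0,"dz":0,"rx":0,"ry":0,"rz":0,"fingers":-1}
  ]
}}

```text
clock: 1.8
tcp_pos: [0.4013, 0.2765, 0.3041]
orientation: [0.001, 0.003, 1.0, -0.0]
wrist_force: [0.8, 0.7, -0.8]
finger_gap: 0.0854
```

```bash
cat > w.py <<'E'
from h import *
import sys
def wrist(name,targets):
    st=env.get_state();c=read_camera("wrist");save(c["img"],name);out=[]
    print(np.round(st["clock"],2),np.round(st["tcp_pos"],4),np.round(st["orientation"],4),np.round(st["joint_pos"],2))
    for t,z in targets:
        for r in cut_out(t,"wrist")[:4]:
            m=r["region"];ys,xs=np.nonzero(m)
            # project mask pixels at height z to the world, fit rectangle there
            q=[]
            for x,y in zip(xs,ys):
                o,d=wray(c,(x,y),st);q.append((o+d*(z-o[2])/d[2])[:2])
            (ce,sz,a)=cv2.minAreaRect(np.array(q,np.float32)*1000)
            if sz[0]<sz[1]: a+=90
            a=(a+90)%180-90
            print(t,round(r["confidence"],2),np.round(r["extent"]),m.sum(),"centre",np.round(ce,1),"size",np.round(sz,1),"long yaw deg",round(a,1))
    return st,c
if __name__=="__main__":
    a=sys.argv[2:];wrist(sys.argv[1],[(a[i],float(a[i+1])) for i in range(0,len(a),2)])
E
python3 w.py w2.png piece_a_centre 0.022 piece_d_centre 0.012
```

```text
1.8 [0.4013 0.2765 0.3041] [ 8.0e-04  3.1e-03  1.0e+00 -5.0e-04] [ 0.44  0.14 -0.17  1.25 -0.    0.45]
piece_a_centre 0.69 [  0. 154.  11. 200.] 399 centre [ 411.5 -118.2] size [29.4 85.3] long yaw deg -16.4
piece_d_centre 0.89 [282. 157. 311. 228.] 1508 centre [441.4 334. ] size [88.4 31.8] long yaw deg 8.4
piece_d_centre 0.43 [  0. 262.   6. 272.] 46 centre [ 583.6 -208.7] size [11.4 35.3] long yaw deg -58.6
piece_d_centre 0.3 [157. 208. 392. 326.] 6334 centre [589.5 304.1] size [112.3 363.5] long yaw deg -62.5
```

View pics/w2.png

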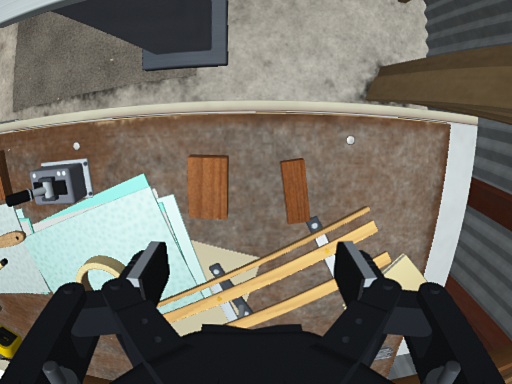

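The wrist view clearly shows the strip (px 282-311, 157-228), block 1 (188-228, 154-220) and the rack's left end: slat ends at (389,257) and (376,228), lip end at (368,208). Next I'll fit the rack frame.

```bash
cat > rack.py <<'E'
from h import *
from scipy.optimize import least_squares
def bedR(yaw,tilt=np.radians(20)): return R.from_euler("zy",[yaw,-tilt]).as_matrix()
def proj(c,p,st=None):
    if st is None:
        Tm=np.linalg.inv(np.array(c["extrinsics"]));q=Tm[:3,:3]@p+Tm[:3,3];K=np.array(c["intrinsics"])
        return np.array([K[0,0]*q[0]/q[2]+K[0,2],K[1,1]*q[1]/q[2]+K[1,2]])
    H=np.array(c["hand_eye"]);Rm=q2R(st["orientation"]);t=Rm.T@(p-np.array(st["tcp_pos"]));q=H[:3,:3].T@(t-H[:3,3])
    th=np.arctan2(np.hypot(q[0],q[1]),q[2]);u=q[:2]/np.hypot(q[0],q[1])*th;K=np.array(c["intrinsics"])
    return np.array([K[0,0]*u[0]+K[0,2],K[1,1]*u[1]+K[1,2]])
E
python3 - <<'E'
from rack import *
s=read_camera("scene");t=read_camera("top");st=env.get_state();w=read_camera("wrist")
UL,UR,LL,LR=(.015,.17,0),(.015,-.17,0),(-.03,.17,0),(-.03,-.17,0)
O=[(w,UL,(389,257),st),(w,LL,(376,228),st),(t,UL,T((36,198)),None),(t,UR,T((257,80)),None),(t,LL,T((54,227)),None),(t,LR,T((274,110)),None),
(s,UL,S((71,67)),None),(s,UR,S((315,66)),None),(s,LL,S((67,96)),None),(s,LR,S((315,94)),None)]
O+=[(w,(-.052-.004,.17,.011),(368,208),st)]
def f(v,full=True):
    r=[]
    for c,l,uv,ss in O:
        p=np.array(v[:3])+bedR(v[3],v[4] if len(v)>4 else np.radians(20))@np.array(l);r.append((proj(c,p,ss)-uv)*(.5 if ss is not None else 1))
    return np.concatenate(r)
for x0 in ([.57,.29,.065,.47],[.57,.29,.065,.47,.35]):
    q=least_squares(f,x0,loss="soft_l1");print(np.round(q.x,4),np.round(f(q.x).reshape(-1,2),1).tolist())
# block corners at top height: wrist vs top triangulated
for a,b in [((188,155),(234,226)),((228,154),(234,226))]: pass
for nm,wp,tp in [("b1 far-left",(227,218),(198,226)),("b1 far-right",(189,220),(234,226)),("b1 near-left",(228,154),(197,283)),("b1 near-right",(188,155),(233,283)),("d nl",(302,158),(127,283)),("d fl",(310,220),(121,223))]:
    p,e=tri(*wray(w,wp,st),*ray(t,T(tp)));o,d=wray(w,wp,st);z=.022 if nm[0]=='b' else .012;print(nm,np.round(p,3),round(e,4),"plane",np.round(o+d*(z-o[2])/d[2],4))
E
```

```text
[0.565  0.2938 0.0835 0.4365] [[-2.6, 0.6], [-2.2, -0.3], [-1.5, -0.3], [0.2, 1.6], [-1.7, -0.2], [-0.1, 1.9], [1.2, 2.3], [-2.7, -8.5], [0.1, 0.7], [-3.4, -9.4], [-0.5, 0.6]]
[0.5715 0.2948 0.0641 0.4646 0.0738] [[-3.4, -0.6], [-1.7, -0.3], [-0.9, 0.2], [0.9, 0.0], [-1.9, 0.5], [0.3, -0.2], [1.4, 3.5], [-0.3, 0.2], [-0.7, -0.5], [-1.1, -3.4], [0.7, 2.2]]
b1 far-left [0.475 0.248 0.002] 0.0059 plane [0.4686 0.2514 0.022 ]
b1 far-right [0.474 0.197 0.011] 0.0077 plane [0.472  0.2013 0.022 ]
b1 near-left [ 0.394  0.251 -0.023] 0.0016 plane [0.3857 0.2543 0.022 ]
b1 near-right [ 0.392  0.199 -0.008] 0.0012 plane [0.3865 0.2051 0.022 ]
d nl [ 0.398  0.351 -0.026] 0.0028 plane [0.392  0.3458 0.012 ]
d fl [ 0.481  0.359 -0.003] 0.0112 plane [0.4758 0.3612 0.012 ]
```

The rack fit is inconsistent because my clicks in the fixed views are coarse. I'll move the wrist camera over the rack and measure from there.

Call:
{"method": "servo_tool", "body": {
  "deltas": [
    {"dx":35,"dy":8,"dz":10,"rx":0,"ry":0,"rz":0.08,"fingers":-1},
    {"dx":40,"dy":8,"dz":15,"rx":0,"ry":0,"rz":0.1,"fingers":-1},
    {"dx":40,"dy":0,"dz":15,"rx":0,"ry":0,"rz":0.1,"fingers":-1},
    {"dx":35,"dy":0,"dz":10,"rx":0,"ry":0,"rz":0.1,"fingers":-1},
    {"dx":0,"dy":0,"dz":0,"rx":0,"ry":0,"rz":0.08,"fingers":-1},
    {"dx":0,"dy":0,"dz":0,"rx":0,"ry":0,"rz":0,"fingers":-1}
  ]
}}

```text
clock: 2.7
tcp_pos: [0.5487, 0.2981, 0.3531]
orientation: [-0.0, -0.229, 0.973, 0.0]
wrist_force: [-0.6, -0.2, -0.3]
finger_gap: 0.0852
```

```bash
python3 w.py w3.png
python3 - <<'E'
import cv2
s=cv2.imread("pics/scene0.png")[135:195,115:245]; w=cv2.imread("pics/w3.png")
s=cv2.resize(s,(780,360),interpolation=cv2.INTER_CUBIC)
import numpy as np
cv2.imwrite("pics/s2.png",s);cv2.imwrite("pics/w3b.png",cv2.resize(w,(768,576)))
E
```

```text
2.7 [0.5487 0.2981 0.3531] [-5.000e-04 -2.289e-01  9.734e-01  1.000e-04] [ 0.37  0.41  0.3   1.47  0.   -0.09]
```

View pics/w3b.png

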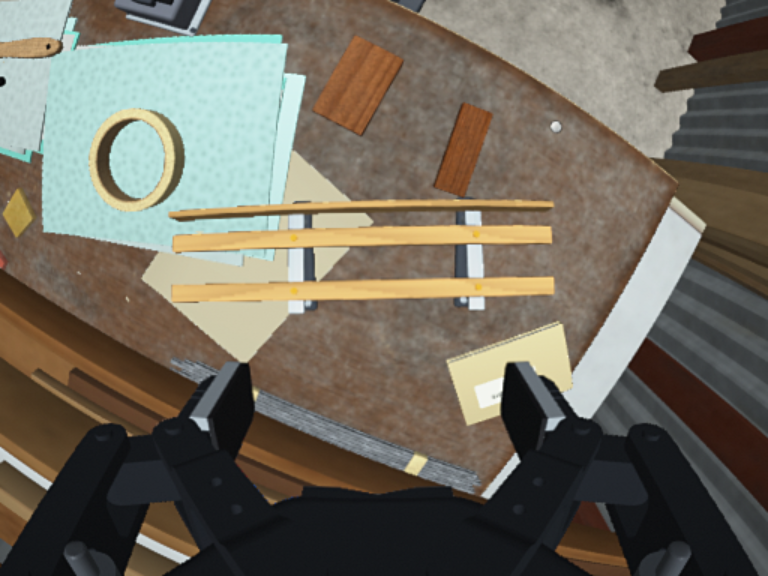

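View pics/s2.png

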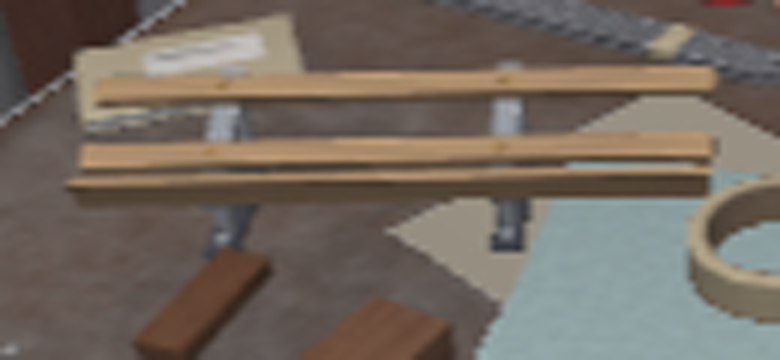

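The slats show clearly. In w3b the lower slat ends are (551,234) and (173,243), the upper (553,286) and (172,293), and the lip top (553,204) and (170,215). Nothing else lies on the rack. Refitting.

```bash
python3 - <<'E'
from rack import *
s=read_camera("scene");st=env.get_state();w=read_camera("wrist")
W=lambda a:(a[0]/1.5-.17,a[1]/1.5-.17)
S6=lambda a:(a[0]/6+115-.4,a[1]/6+135-.4)
UL,UR,LL,LR=(.015,.17,0),(.015,-.17,0),(-.03,.17,0),(-.03,-.17,0)
O=[(w,UL,W((553,286)),st),(w,LL,W((551,234)),st),(w,UR,W((172,293)),st),(w,LR,W((173,243)),st),(w,(-.052-.004,.17,.011),W((553,204)),st),(w,(-.056,-.17,.011),W((170,214)),st)]
O+=[(s,UL,S6((97,90)),None),(s,UR,S6((714,79)),None),(s,LL,S6((80,155)),None),(s,LR,S6((711,146)),None)]
def f(v,n=None):
    r=[]
    for c,l,uv,ss in O[:n]:
        p=np.array(v[:3])+bedR(v[3],v[4] if len(v)>4 else np.radians(20))@np.array(l);r.append((proj(c,p,ss)-uv))
    return np.concatenate(r)
for x0,n in (([.57,.29,.065,.47],None),([.57,.29,.065,.47,.35],None),([.57,.29,.065,.47],6)):
    q=least_squares(f,x0,loss="soft_l1",kwargs=dict(n=n));print(np.round(q.x,4),np.round(f(q.x).reshape(-1,2),1).tolist())
# blocks on plane from this view
for nm,pts,z in [("b1",[(353,36),(403,62),(361,134),(313,107)],.022),("d",[(465,103),(493,112),(460,196),(434,186)],.012)]:
    q=np.array([(lambda o,d:(o+d*(z-o[2])/d[2])[:2])(*wray(w,W(p),st)) for p in pts]);print(nm,np.round(q.mean(0),4),np.round(q,3).tolist())
E
```

```text
[0.5695 0.3052 0.0641 0.4702] [[-0.6, -1.8], [-0.9, 1.3], [0.7, 1.6], [-0.4, -0.8], [0.4, 2.0], [-0.6, -3.2], [-0.3, 5.7], [-4.5, -6.0], [0.2, 5.5], [-4.3, -6.4]]
[0.5742 0.298  0.0584 0.4745 0.1005] [[-2.4, -1.7], [0.5, 0.4], [2.7, -0.4], [-0.9, -0.1], [3.1, 1.5], [-3.5, 0.2], [0.8, 3.7], [-0.6, 0.2], [0.1, 1.5], [-0.8, -2.4]]
[0.5689 0.3055 0.0644 0.4767] [[-0.1, -2.7], [-0.6, 0.3], [1.1, 2.3], [-0.2, -0.1], [0.6, 1.0], [-0.6, -2.6], [-0.6, 5.9], [-4.8, -6.3], [-0.0, 5.8], [-4.5, -6.7]]
b1 [0.4316 0.2209] [[0.393, 0.197], [0.395, 0.248], [0.471, 0.244], [0.467, 0.195]]
d [0.4401 0.3334] [[0.401, 0.315], [0.395, 0.342], [0.481, 0.351], [0.484, 0.325]]
```

The `from_euler` axes were extrinsic, which is a bug. I'll switch to "ZY" and refit.

```bash
sed -i 's/"zy"/"ZY"/' rack.py; python3 - <<'E'
from rack import *
s=read_camera("scene");st=env.get_state();w=read_camera("wrist")
W=lambda a:(a[0]/1.5-.17,a[1]/1.5-.17)
S6=lambda a:(a[0]/6+115-.4,a[1]/6+135-.4)
UL,UR,LL,LR=(.015,.17,0),(.015,-.17,0),(-.03,.17,0),(-.03,-.17,0)
O=[(w,UL,W((553,286)),st),(w,LL,W((551,234)),st),(w,UR,W((172,293)),st),(w,LR,W((173,243)),st),(w,(-.052-.004,.17,.011),W((553,204)),st),(w,(-.056,-.17,.011),W((170,214)),st)]
O+=[(s,UL,S6((97,90)),None),(s,UR,S6((714,79)),None),(s,LL,S6((80,155)),None),(s,LR,S6((711,146)),None)]
def f(v,n=None):
    r=[]
    for c,l,uv,ss in O[:n]:
        p=np.array(v[:3])+bedR(v[3],v[4] if len(v)>4 else np.radians(20))@np.array(l);r.append((proj(c,p,ss)-uv))
    return np.concatenate(r)
for x0,n in (([.57,.29,.065,.47],None),([.57,.29,.065,.47,.35],None),([.57,.29,.065,.47],6)):
    q=least_squares(f,x0,loss="soft_l1",kwargs=dict(n=n));print(np.round(q.x,4),np.round(f(q.x).reshape(-1,2),1).tolist())
E
```

```text
[0.575  0.2947 0.0639 0.482 ] [[0.3, -0.4], [-0.1, 0.6], [0.4, -0.1], [0.3, 0.3], [0.1, -0.2], [-0.3, -0.6], [0.2, -0.1], [0.4, -0.2], [0.6, 0.1], [0.6, -0.3]]
[0.575  0.2947 0.0639 0.482  0.3494] [[0.3, -0.4], [-0.1, 0.6], [0.4, -0.1], [0.3, 0.3], [0.1, -0.2], [-0.3, -0.6], [0.2, -0.1], [0.4, -0.2], [0.6, 0.1], [0.6, -0.3]]
[0.5751 0.2945 0.064  0.4821] [[0.2, -0.3], [-0.2, 0.7], [0.3, -0.0], [0.2, 0.4], [-0.0, -0.2], [-0.5, -0.5], [0.2, -0.2], [0.5, -0.2], [0.7, 0.1], [0.7, -0.4]]
```

The rack fit is now consistent within 0.7 px: bed (0.575, 0.295, 0.064), yaw 0.482, tilt 20° (free-fit check 0.349 rad). I'll go and fetch strip d.

Call:
{"method": "servo_tool", "body": {
  "deltas": [
    {"dx":-20,"dy":6,"dz":-20,"rx":0,"ry":0,"rz":-0.065,"fingers":-0.4},
    {"dx":-24,"dy":8,"dz":-40,"rx":0,"ry":0,"rz":-0.065,"fingers":-0.4},
    {"dx":-24,"dy":8,"dz":-45,"rx":0,"ry":0,"rz":-0.065,"fingers":-0.4},
    {"dx":-22,"dy":8,"dz":-45,"rx":0,"ry":0,"rz":-0.065,"fingers":-0.4},
    {"dx":-18,"dy":5,"dz":-45,"rx":0,"ry":0,"rz":-0.065,"fingers":-0.4},
    {"dx":0,"dy":0,"dz":-28,"rx":0,"ry":0,"rz":0,"fingers":-0.4},
    {"dx":0,"dy":0,"dz":0,"rx":0,"ry":0,"rz":0,"fingers":-0.4}
  ],
  "newtons": 60
}}

```text
clock: 3.65
tcp_pos: [0.4376, 0.33, 0.1294]
orientation: [-0.004, -0.068, 0.998, -0.002]
wrist_force: [-0.2, -0.6, 0.3]
finger_gap: 0.0598
```

```bash
python3 w.py w4.png piece_d_centre 0.012 piece_a_centre 0.022
```

```text
3.65 [0.4376 0.33   0.1294] [-0.0036 -0.068   0.9977 -0.0016] [ 0.5   0.38 -0.31  0.89  0.    0.36]
piece_d_centre 0.55 [235. 156. 279. 276.] 5033 centre [440.8 333.9] size [86.7 30. ] long yaw deg 8.0
piece_a_centre 0.25 [ 14. 263. 395. 377.] 4057 centre [608.1 276. ] size [138.4 417.6] long yaw deg -64.9
```

Call:
{"method": "servo_tool", "body": {
  "deltas": [
    {"dx":3,"dy":4,"dz":-20,"rx":0,"ry":0,"rz":0,"fingers":-0.4},
    {"dx":0,"dy":0,"dz":-24,"rx":0,"ry":0,"rz":0,"fingers":-0.4},
    {"dx":0,"dy":0,"dz":-10,"rx":0,"ry":0,"rz":0,"fingers":-0.4},
    {"dx":0,"dy":0,"dz":0,"rx":0,"ry":0,"rz":0,"fingers":1},
    {"dx":0,"dy":0,"dz":0,"rx":0,"ry":0,"rz":0,"fingers":1},
    {"dx":0,"dy":0,"dz":0,"rx":0,"ry":0,"rz":0,"fingers":1},
    {"dx":0,"dy":0,"dz":0,"rx":0,"ry":0,"rz":0,"fingers":1},
    {"dx":0,"dy":0,"dz":0,"rx":0,"ry":0,"rz":0,"fingers":1}
  ]
}}

```text
clock: 4.6
tcp_pos: [0.4454, 0.3355, 0.0808]
orientation: [0.001, -0.067, 0.998, 0.0]
wrist_force: [-0.8, -1.1, 7.3]
finger_gap: 0.0267
```

```bash
cat > place.py <<'E'
from rack import *
BED=np.array([.575,.2947,.064]);YAW=.482
def place(yr,tcpz,yaw_p,xr=-.005,clear=.0015,off=(0,0)):
    """deltas from the present pose to the pose over slot yr (tcpz: tcp height at which piece stood on the bench; off: piece centre minus tcp in piece frame at pick)"""
    st=env.get_state();B=bedR(YAW);D=np.diag([-1,1,-1.])
    Rf=B@D; tgt=BED+B@np.array([xr-off[0],yr-off[1],tcpz+clear])
    Rn=q2R(st["orientation"]); rel=R.from_matrix(Rf@Rn.T)
    print("now",np.round(st["tcp_pos"],4),"gap",st["finger_gap"],"F",np.round(st["wrist_force"],1))
    print("target",np.round(tgt,4),"delta mm",np.round((tgt-st["tcp_pos"])*1000,1),"normal",np.round(B[:,2],3),"rotvec",np.round(rel.as_rotvec(),4))
E
python3 -c "
from place import *
place(.105,.075,0)"
```

```text
now [0.4454 0.3355 0.0808] gap 0.02674074612286763 F [-0.8 -1.1  7.3]
target [0.499  0.3734 0.1342] delta mm [53.6 38.  53.4] normal [-0.303 -0.159  0.94 ] rotvec [ 0.1052 -0.332   0.3434]
```

Call:
{"method": "servo_tool", "body": {
  "deltas": [
    {"dx":0,"dy":0,"dz":3,"rx":0,"ry":0,"rz":0,"fingers":1},
    {"dx":0,"dy":0,"dz":0,"rx":0,"ry":0,"rz":0,"fingers":1},
    {"dx":0,"dy":0,"dz":0,"rx":0,"ry":0,"rz":0,"fingers":1}
  ]
}}

```text
clock: 4.9
tcp_pos: [0.4447, 0.3354, 0.0822]
orientation: [0.0, -0.068, 0.998, 0.0]
wrist_force: [0.3, 0.4, -1.1]
finger_gap: 0.0269
```

```bash
python3 w.py w5.png piece_d_centre 0.012; python3 -c "
import cv2
w=cv2.imread('pics/w5.png');cv2.imwrite('pics/w5b.png',cv2.resize(w[120:384,100:420],None,fx=2.2,fy=2.2))"
```

```text
4.9 [0.4447 0.3354 0.0822] [ 2.000e-04 -6.760e-02  9.977e-01  2.000e-04] [ 0.5   0.44 -0.34  0.78  0.    0.37]
piece_d_centre 0.87 [222. 155. 283. 305.] 8397 centre [440.5 335.3] size [88.6 31. ] long yaw deg 7.5
```

View pics/w5b.png

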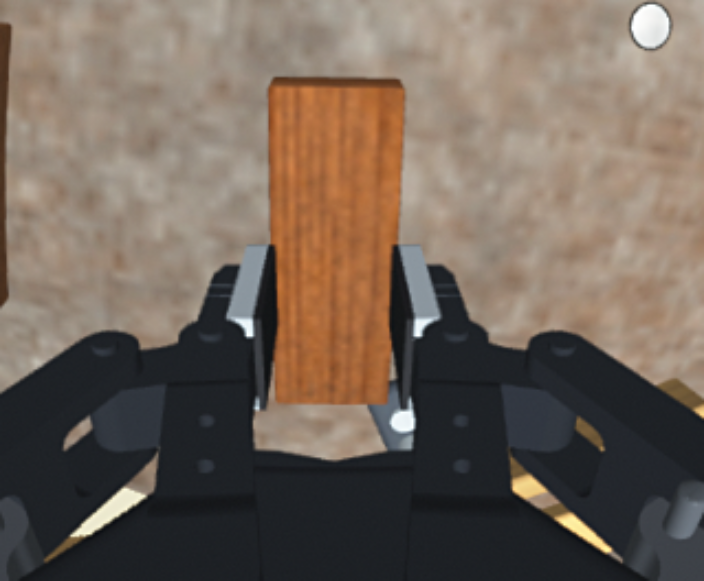

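The strip sits squarely between the pads, centred about 4 mm along the jaw width, and nothing else is touched. Lifting.

Call:
{"method": "servo_tool", "body": {
  "deltas": [
    {"dx":0,"dy":0,"dz":30,"rx":0,"ry":0,"rz":0.05,"fingers":1},
    {"dx":0,"dy":0,"dz":40,"rx":0,"ry":0,"rz":0.1,"fingers":1},
    {"dx":5,"dy":5,"dz":40,"rx":0,"ry":0,"rz":0.1,"fingers":1},
    {"dx":10,"dy":10,"dz":20,"rx":0.04,"ry":-0.08,"rz":0.1,"fingers":1},
    {"dx":10,"dy":10,"dz":0,"rx":0.04,"ry":-0.08,"rz":0,"fingers":1},
    {"dx":5,"dy":5,"dz":0,"rx":0.04,"ry":-0.08,"rz":0,"fingers":1},
    {"dx":0,"dy":0,"dz":0,"rx":0.04,"ry":-0.07,"rz":0,"fingers":1},
    {"dx":0,"dy":0,"dz":0,"rx":0,"ry":0,"rz":0,"fingers":1}
  ]
}}

```text
clock: 5.8
tcp_pos: [0.472, 0.3641, 0.2106]
orientation: [0.167, -0.237, 0.956, 0.042]
wrist_force: [-0.8, -0.1, -1.5]
finger_gap: 0.0275
```

```bash
python3 -c "
from place import *
place(.105,.081,0,off=(-.004,0))"
```

```text
now [0.472  0.3641 0.2106] gap 0.027547262740006802 F [-0.8 -0.1 -1.5]
target [0.5005 0.3742 0.1412] delta mm [ 28.5  10.1 -69.4] normal [-0.303 -0.159  0.94 ] rotvec [-0.     -0.003  -0.0041]
```

Call:
{"method": "servo_tool", "body": {
  "deltas": [
    {"dx":8,"dy":2,"dz":-16,"rx":0,"ry":0,"rz":0,"fingers":1},
    {"dx":8,"dy":2,"dz":-16,"rx":0,"ry":0,"rz":0,"fingers":1},
    {"dx":5,"dy":2.6,"dz":-15,"rx":0,"ry":0,"rz":0,"fingers":1},
    {"dx":4,"dy":2,"dz":-12,"rx":0,"ry":0,"rz":0,"fingers":1},
    {"dx":3.5,"dy":1.5,"dz":-9,"rx":0,"ry":0,"rz":0,"fingers":1},
    {"dx":0,"dy":0,"dz":0,"rx":0,"ry":0,"rz":0,"fingers":1},
    {"dx":0,"dy":0,"dz":0,"rx":0,"ry":0,"rz":0,"fingers":1}
  ]
}}

```text
clock: 6.5
tcp_pos: [0.5031, 0.3754, 0.1439]
orientation: [0.168, -0.237, 0.956, 0.042]
wrist_force: [-0.1, 0.2, -0.5]
finger_gap: 0.027
```

```bash
python3 w.py w6.png piece_d_centre 0.1; python3 -c "
from place import *
place(.105,.081,0,off=(-.004,0))"
```

```text
6.5 [0.5031 0.3754 0.1439] [ 0.1679 -0.2366  0.956   0.0423] [ 0.52  0.31 -0.43  0.48 -0.01  0.03]
piece_d_centre 0.61 [223. 151. 284. 307.] 8377 centre [504.2 376.8] size [91.2 26.9] long yaw deg 26.0
now [0.5031 0.3754 0.1444] gap 0.02688756836235065 F [-0.3  0.9 -1. ]
target [0.5005 0.3742 0.1412] delta mm [-2.6 -1.2 -3.2] normal [-0.303 -0.159  0.94 ] rotvec [-0.0012 -0.0007 -0.0036]
```

View pics/w6.png

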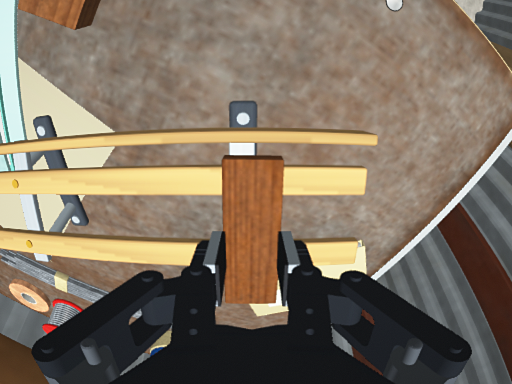

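The strip sits square over both slats, with its lower end just short of the lip. Lowering until I feel contact.

Call:
{"method": "servo_tool", "body": {
  "deltas": [
    {"dx":-2,"dy":-1,"dz":-3,"rx":0,"ry":0,"rz":0,"fingers":1},
    {"dx":0.3,"dy":0.2,"dz":-1,"rx":0,"ry":0,"rz":0,"fingers":1},
    {"dx":0.3,"dy":0.1,"dz":-1,"rx":0,"ry":0,"rz":0,"fingers":1},
    {"dx":0,"dy":0,"dz":0,"rx":0,"ry":0,"rz":0,"fingers":1}
  ]
}}

```text
clock: 7.0
tcp_pos: [0.501, 0.3744, 0.1409]
orientation: [0.169, -0.237, 0.956, 0.042]
wrist_force: [-8.7, -4.6, 14.1]
finger_gap: 0.0271
```

Call:
{"method": "servo_tool", "body": {
  "deltas": [
    {"dx":0,"dy":0,"dz":0,"rx":0,"ry":0,"rz":0,"fingers":-0.2},
    {"dx":0,"dy":0,"dz":0,"rx":0,"ry":0,"rz":0,"fingers":-0.2},
    {"dx":0,"dy":0,"dz":0,"rx":0,"ry":0,"rz":0,"fingers":-0.2},
    {"dx":-6,"dy":-3,"dz":18,"rx":0,"ry":0,"rz":0,"fingers":-0.2},
    {"dx":-12,"dy":-6,"dz":38,"rx":0,"ry":0,"rz":0,"fingers":-0.5},
    {"dx":-12,"dy":-25,"dz":30,"rx":-0.04,"ry":0.08,"rz":-0.05,"fingers":-1},
    {"dx":-10,"dy":-35,"dz":0,"rx":-0.04,"ry":0.08,"rz":-0.1,"fingers":-1},
    {"dx":-10,"dy":-40,"dz":-10,"rx":-0.04,"ry":0.08,"rz":-0.1,"fingers":-1}
  ]
}}

```text
clock: 7.8
tcp_pos: [0.4528, 0.266, 0.2181]
orientation: [0.044, -0.117, 0.992, -0.006]
wrist_force: [0.2, -0.1, -1.7]
finger_gap: 0.0853
```

Call:
{"method": "servo_tool", "body": {
  "deltas": [
    {"dx":-10,"dy":-25,"dz":-10,"rx":-0.04,"ry":0.07,"rz":-0.13,"fingers":-1},
    {"dx":-10,"dy":-15,"dz":-20,"rx":0,"ry":0,"rz":-0.13,"fingers":-1},
    {"dx":0,"dy":0,"dz":0,"rx":0,"ry":0,"rz":0,"fingers":-1}
  ]
}}

```text
clock: 8.1
tcp_pos: [0.4294, 0.2237, 0.1824]
orientation: [0.001, 0.01, 1.0, -0.025]
wrist_force: [0.0, -0.5, 0.4]
finger_gap: 0.0854
```

```bash
python3 w.py w7.png piece_a_centre 0.022 piece_d_centre 0.08; python3 - <<'E'
from h import *
for n in ("scene",):
    c=read_camera(n);save(c["img"],"s3.png")
E
```

```text
8.1 [0.4294 0.2237 0.1824] [ 6.000e-04  1.020e-02  9.996e-01 -2.540e-02] [ 0.34  0.23 -0.38  0.98 -0.05  0.36]
piece_d_centre 0.62 [411. 257. 456. 305.] 875 centre [490.9 364.7] size [63.3 29.6] long yaw deg 34.1
```

```bash
cat > rot.py <<'E'
from h import *
import sys
def down(yawdeg):
    st=env.get_state();Rf=R.from_euler("z",np.radians(yawdeg)).as_matrix()@np.diag([-1,1,-1.])
    print("rotvec to straight down",np.round(R.from_matrix(Rf@q2R(st["orientation"]).T).as_rotvec(),3),np.round(st["tcp_pos"],4))
if __name__=="__main__": down(float(sys.argv[1]))
E
python3 rot.py -2; python3 -c "
import cv2,numpy as np
w=cv2.imread('pics/w7.png');s=cv2.imread('pics/s3.png')[120:304,100:356]
cv2.imwrite('pics/m1.png',np.hstack([w[:,:],cv2.resize(s,(512,368))[:,:]][0:1]+[cv2.copyMakeBorder(cv2.resize(s,(288,207)),0,177,0,0,cv2.BORDER_CONSTANT)]))"
```

```text
rotvec to straight down [ 0.048  0.009 -0.019] [0.4326 0.2265 0.1859]
```

View pics/m1.png

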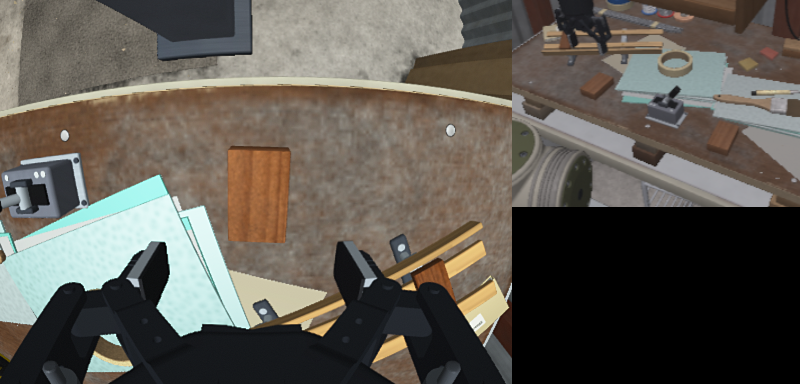

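The strip lies on the rack. Block 1 in the wrist view has corners (229,151), (289,151), (285,242) and (228,242). I'll straighten the tool and measure it again.

Call:
{"method": "servo_tool", "body": {
  "deltas": [
    {"dx":0,"dy":0,"dz":0,"rx":0.048,"ry":0.009,"rz":-0.019,"fingers":-1},
    {"dx":-2,"dy":-2,"dz":-20,"rx":0,"ry":0,"rz":0,"fingers":-1},
    {"dx":0,"dy":0,"dz":0,"rx":0,"ry":0,"rz":0,"fingers":-1},
    {"dx":0,"dy":0,"dz":0,"rx":0,"ry":0,"rz":0,"fingers":-1}
  ]
}}

```text
clock: 8.7
tcp_pos: [0.4298, 0.2242, 0.1656]
orientation: [-0.001, 0.018, 1.0, -0.0]
wrist_force: [0.7, 0.2, -0.3]
finger_gap: 0.0854
```

```bash
python3 w.py w8.png piece_a_centre 0.022 piece_c_centre 0.022 piece_b_centre 0.022; python3 rot.py -2; python3 - <<'E'
# colour fallback: reddish blob round the block
from h import *
st=env.get_state();w=read_camera("wrist");hsv=cv2.cvtColor(w["img"],cv2.COLOR_RGB2HSV)
m=((hsv[...,1]>120)&(hsv[...,0]<15)&(hsv[...,2]>90)).astype(np.uint8);m[:, :170]=0;m[:,340:]=0;m[:100]=0
m=cv2.morphologyEx(m,cv2.MORPH_OPEN,np.ones((5,5)))
n,l,s,c=cv2.connectedComponentsWithStats(m);i=1+s[1:,4].argmax();ys,xs=np.nonzero(l==i)
q=[]
for x,y in zip(xs,ys):
    o,d=wray(w,(x,y),st);q.append((o+d*(.022-o[2])/d[2])[:2])
print(s[i],cv2.minAreaRect(np.array(q,np.float32)*1000))
E
```

```text
8.7 [0.4298 0.2242 0.1656] [-1.000e-03  1.770e-02  9.998e-01 -2.000e-04] [ 0.31  0.23 -0.42  0.92  0.    0.35]
piece_c_centre 0.89 [212. 148. 282. 251.] 6614 centre [431.2 221.2] size [50.7 83.5] long yaw deg -1.9
rotvec to straight down [ 0.    -0.001  0.001] [0.4302 0.2241 0.1659]
[ 214  152   67   99 6370] ((432.4835205078125, 221.13475036621094), (49.75068283081055, 80.50855255126953), 87.83367919921875)
```

Call:
{"method": "servo_tool", "body": {
  "deltas": [
    {"dx":-12,"dy":-3,"dz":-10,"rx":0,"ry":0,"rz":0,"fingers":-0.36},
    {"dx":0,"dy":0,"dz":-20,"rx":0,"ry":0,"rz":0,"fingers":-0.36},
    {"dx":0,"dy":0,"dz":-20,"rx":0,"ry":0,"rz":0,"fingers":-0.36},
    {"dx":0,"dy":0,"dz":-20,"rx":0,"ry":0,"rz":0,"fingers":-0.36},
    {"dx":0,"dy":0,"dz":-10,"rx":0,"ry":0,"rz":0,"fingers":-0.36},
    {"dx":0,"dy":0,"dz":0,"rx":0,"ry":0,"rz":0,"fingers":-0.36}
  ],
  "newtons": 80
}}

```text
clock: 9.55
tcp_pos: [0.4168, 0.2204, 0.084]
orientation: [-0.002, 0.018, 1.0, -0.001]
wrist_force: [-0.5, 0.5, -0.1]
finger_gap: 0.0583
```

Call:
{"method": "servo_tool", "body": {
  "deltas": [
    {"dx":0,"dy":0,"dz":0,"rx":0,"ry":0,"rz":0,"fingers":1},
    {"dx":0,"dy":0,"dz":0,"rx":0,"ry":0,"rz":0,"fingers":1},
    {"dx":0,"dy":0,"dz":0,"rx":0,"ry":0,"rz":0,"fingers":1},
    {"dx":0,"dy":0,"dz":0,"rx":0,"ry":0,"rz":0,"fingers":1}
  ]
}}

```text
clock: 9.95
tcp_pos: [0.4184, 0.2209, 0.0858]
orientation: [-0.0, 0.018, 1.0, 0.0]
wrist_force: [-0.6, 0.8, 4.4]
finger_gap: 0.0471
```

```bash
python3 w.py w9.png piece_a_centre 0.022
```

```text
9.95 [0.4184 0.2209 0.0858] [-4.000e-04  1.850e-02  9.998e-01  0.000e+00] [ 0.32  0.31 -0.55  0.71  0.    0.35]
```

Call:
{"method": "servo_tool", "body": {
  "deltas": [
    {"dx":0,"dy":0,"dz":20,"rx":0,"ry":0,"rz":0,"fingers":1},
    {"dx":0,"dy":0,"dz":40,"rx":0,"ry":0,"rz":0.1,"fingers":1},
    {"dx":10,"dy":5,"dz":45,"rx":0,"ry":0,"rz":0.12,"fingers":1},
    {"dx":20,"dy":10,"dz":30,"rx":0,"ry":0,"rz":0.12,"fingers":1},
    {"dx":20,"dy":10,"dz":0,"rx":0.04,"ry":-0.08,"rz":0.12,"fingers":1},
    {"dx":20,"dy":10,"dz":0,"rx":0.04,"ry":-0.08,"rz":0.06,"fingers":1},
    {"dx":20,"dy":10,"dz":0,"rx":0.04,"ry":-0.08,"rz":0,"fingers":1},
    {"dx":5,"dy":0,"dz":0,"rx":0.04,"ry":-0.07,"rz":0,"fingers":1}
  ]
}}

```text
clock: 10.85
tcp_pos: [0.5146, 0.2665, 0.2206]
orientation: [0.168, -0.236, 0.956, 0.047]
wrist_force: [-0.0, -0.3, -1.2]
finger_gap: 0.0473
```

```bash
python3 -c "
from place import *
place(.0,.0855,0,off=(.0135,0),xr=-.003)"
```

```text
now [0.5146 0.2665 0.2206] gap 0.047275109449606945 F [-0.  -0.3 -1.2]
target [0.5349 0.2737 0.1401] delta mm [ 20.3   7.2 -80.5] normal [-0.303 -0.159  0.94 ] rotvec [-0.0097 -0.0026 -0.0042]
```

Call:
{"method": "servo_tool", "body": {
  "deltas": [
    {"dx":4,"dy":0.5,"dz":-21,"rx":-0.01,"ry":-0.003,"rz":-0.004,"fingers":1},
    {"dx":4,"dy":0.5,"dz":-22,"rx":0,"ry":0,"rz":0,"fingers":1},
    {"dx":6,"dy":3,"dz":-18,"rx":0,"ry":0,"rz":0,"fingers":1},
    {"dx":5,"dy":2.6,"dz":-16,"rx":0,"ry":0,"rz":0,"fingers":1},
    {"dx":0,"dy":0,"dz":0,"rx":0,"ry":0,"rz":0,"fingers":1},
    {"dx":0,"dy":0,"dz":0,"rx":0,"ry":0,"rz":0,"fingers":1}
  ]
}}

```text
clock: 11.45
tcp_pos: [0.5311, 0.2721, 0.1426]
orientation: [0.165, -0.235, 0.957, 0.041]
wrist_force: [0.1, -0.2, 0.6]
finger_gap: 0.0473
```

```bash
python3 -c "
from place import *
place(.0,.0855,0,off=(.0135,0),xr=-.003)";python3 w.py w10.png piece_d_centre .08 piece_a_centre .09
```

```text
now [0.5311 0.2721 0.1426] gap 0.047284271452436764 F [ 0.1 -0.2  0.6]
target [0.5349 0.2737 0.1401] delta mm [ 3.8  1.7 -2.4] normal [-0.303 -0.159  0.94 ] rotvec [ 0.0031 -0.0061  0.0003]
11.45 [0.5311 0.2721 0.1426] [ 0.1654 -0.235   0.957   0.0406] [ 0.32  0.26 -0.51  0.46  0.05 -0.15]
piece_d_centre 0.72 [383. 187. 447. 302.] 4542 centre [517.4 374.7] size [114.6  35. ] long yaw deg 42.7
```

View pics/w10.png

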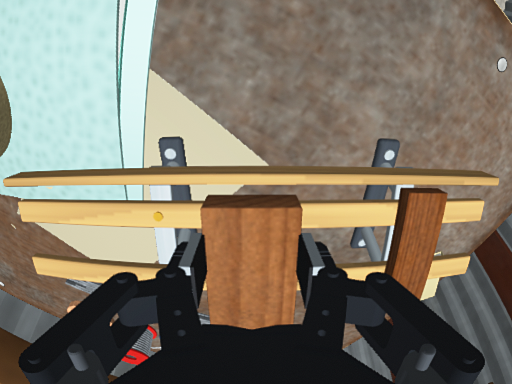

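The block is square over the slats and clear of the laid strip (px 385-447). Lowering.

Call:
{"method": "servo_tool", "body": {
  "deltas": [
    {"dx":3.5,"dy":1.7,"dz":-2.4,"rx":0.003,"ry":-0.006,"rz":0,"fingers":1},
    {"dx":0.3,"dy":0.2,"dz":-1,"rx":0,"ry":0,"rz":0,"fingers":1},
    {"dx":0.3,"dy":0.1,"dz":-1,"rx":0,"ry":0,"rz":0,"fingers":1},
    {"dx":0,"dy":0,"dz":0,"rx":0,"ry":0,"rz":0,"fingers":1}
  ]
}}

```text
clock: 12.0
tcp_pos: [0.5363, 0.2744, 0.1408]
orientation: [0.171, -0.235, 0.956, 0.042]
wrist_force: [-6.4, -2.8, 12.1]
finger_gap: 0.0473
```

Call:
{"method": "servo_tool", "body": {
  "deltas": [
    {"dx":0,"dy":0,"dz":0,"rx":0,"ry":0,"rz":0,"fingers":-0.4},
    {"dx":0,"dy":0,"dz":0,"rx":0,"ry":0,"rz":0,"fingers":-0.4},
    {"dx":0,"dy":0,"dz":0,"rx":0,"ry":0,"rz":0,"fingers":-0.4},
    {"dx":-6,"dy":-3,"dz":18,"rx":0,"ry":0,"rz":0,"fingers":-0.4},
    {"dx":-12,"dy":-6,"dz":38,"rx":0,"ry":0,"rz":0,"fingers":-0.4},
    {"dx":-15,"dy":-10,"dz":45,"rx":-0.04,"ry":0.08,"rz":0,"fingers":-0.4},
    {"dx":-15,"dy":-40,"dz":20,"rx":-0.04,"ry":0.08,"rz":-0.06,"fingers":-1},
    {"dx":-15,"dy":-48,"dz":0,"rx":-0.04,"ry":0.08,"rz":-0.06,"fingers":-1}
  ]
}}

```text
clock: 12.8
tcp_pos: [0.4751, 0.1684, 0.2618]
orientation: [0.046, -0.18, 0.983, 0.004]
wrist_force: [1.6, -0.6, -0.1]
finger_gap: 0.0848
```

Call:
{"method": "servo_tool", "body": {
  "deltas": [
    {"dx":-12,"dy":-48,"dz":0,"rx":-0.04,"ry":0.07,"rz":-0.06,"fingers":-1},
    {"dx":-12,"dy":-48,"dz":0,"rx":0,"ry":0,"rz":-0.1,"fingers":-1},
    {"dx":-12,"dy":-48,"dz":0,"rx":0,"ry":0,"rz":-0.1,"fingers":-1},
    {"dx":-12,"dy":-48,"dz":0,"rx":0,"ry":0,"rz":-0.1,"fingers":-1},
    {"dx":-10,"dy":-48,"dz":0,"rx":0,"ry":0,"rz":0,"fingers":-1},
    {"dx":0,"dy":-48,"dz":-20,"rx":0,"ry":0,"rz":0,"fingers":-1},
    {"dx":0,"dy":-30,"dz":-40,"rx":0,"ry":0,"rz":0,"fingers":-1},
    {"dx":0,"dy":0,"dz":0,"rx":0,"ry":0,"rz":0,"fingers":-1}
  ]
}}

```text
clock: 13.6
tcp_pos: [0.4137, -0.1505, 0.1942]
orientation: [0.001, 0.001, 1.0, -0.01]
wrist_force: [-1.8, 1.5, -0.2]
finger_gap: 0.0856
```

```bash
python3 rot.py 0; python3 w.py w11.png piece_a_centre 0.022 piece_c_centre .022 selector_grip .09 sleeve_grip .066; python3 - <<'E'
from h import *
s=read_camera("scene");save(s["img"],"s4.png")
E
```

```text
rotvec to straight down [0.019 0.003 0.003] [ 0.4137 -0.1505  0.1942]
13.6 [ 0.4137 -0.1505  0.1942] [ 0.0013  0.0013  1.     -0.0097] [-0.52  0.12 -0.49  0.96 -0.02 -0.52]
piece_a_centre 0.86 [213. 134. 280. 227.] 5448 centre [ 407.5 -156. ] size [82.1 51.8] long yaw deg 3.6
selector_grip 0.68 [413. 198. 439. 246.] 921 centre [418.8 -24.8] size [38.9 20.1] long yaw deg 3.6
sleeve_grip 0.94 [  1. 241.  26. 289.] 685 centre [ 485.7 -413. ] size [31.9 85. ] long yaw deg -35.7
```

Call:
{"method": "servo_tool", "body": {
  "deltas": [
    {"dx":-6,"dy":-5.5,"dz":-20,"rx":0.019,"ry":0.003,"rz":0.063,"fingers":-0.3},
    {"dx":0,"dy":0,"dz":-25,"rx":0,"ry":0,"rz":0,"fingers":-0.3},
    {"dx":0,"dy":0,"dz":-20,"rx":0,"ry":0,"rz":0,"fingers":-0.36},
    {"dx":0,"dy":0,"dz":0,"rx":0,"ry":0,"rz":0,"fingers":-0.36}
  ]
}}

```text
clock: 14.3
tcp_pos: [0.4088, -0.1521, 0.1319]
orientation: [0.001, -0.034, 0.999, -0.0]
wrist_force: [-0.4, -0.2, 1.1]
finger_gap: 0.0578
```

```bash
python3 rot.py 3; python3 w.py w12.png piece_a_centre 0.022
```

```text
rotvec to straight down [ 0.     0.003 -0.015] [ 0.4088 -0.1521  0.1319]
14.3 [ 0.4088 -0.1521  0.1319] [ 1.300e-03 -3.380e-02  9.994e-01 -2.000e-04] [-0.54  0.18 -0.58  0.8   0.   -0.61]
piece_a_centre 0.95 [204. 149. 284. 270.] 8961 centre [ 407.5 -156.2] size [83.9 51.1] long yaw deg 2.8
```

Call:
{"method": "servo_tool", "body": {
  "deltas": [
    {"dx":-1,"dy":-4,"dz":-6,"rx":0,"ry":0,"rz":-0.015,"fingers":-0.36},
    {"dx":0,"dy":0,"dz":-20,"rx":0,"ry":0,"rz":0,"fingers":-0.36},
    {"dx":0,"dy":0,"dz":-20,"rx":0,"ry":0,"rz":0,"fingers":-0.36},
    {"dx":0,"dy":0,"dz":0,"rx":0,"ry":0,"rz":0,"fingers":-0.36},
    {"dx":0,"dy":0,"dz":0,"rx":0,"ry":0,"rz":0,"fingers":1},
    {"dx":0,"dy":0,"dz":0,"rx":0,"ry":0,"rz":0,"fingers":1},
    {"dx":0,"dy":0,"dz":0,"rx":0,"ry":0,"rz":0,"fingers":1},
    {"dx":0,"dy":0,"dz":0,"rx":0,"ry":0,"rz":0,"fingers":1}
  ]
}}

```text
clock: 15.2
tcp_pos: [0.4095, -0.1581, 0.0881]
orientation: [0.004, -0.025, 1.0, -0.002]
wrist_force: [-1.0, 0.5, 4.2]
finger_gap: 0.0466
```

Call:
{"method": "servo_tool", "body": {
  "deltas": [
    {"dx":0,"dy":0,"dz":20,"rx":0,"ry":0,"rz":0,"fingers":1},
    {"dx":0,"dy":0,"dz":45,"rx":0,"ry":0,"rz":0,"fingers":1},
    {"dx":0,"dy":10,"dz":45,"rx":0,"ry":0,"rz":0.05,"fingers":1},
    {"dx":10,"dy":30,"dz":35,"rx":0,"ry":0,"rz":0.1,"fingers":1},
    {"dx":15,"dy":40,"dz":0,"rx":0,"ry":0,"rz":0.1,"fingers":1},
    {"dx":20,"dy":40,"dz":0,"rx":0,"ry":0,"rz":0.1,"fingers":1},
    {"dx":25,"dy":40,"dz":0,"rx":0,"ry":0,"rz":0.08,"fingers":1},
    {"dx":25,"dy":40,"dz":0,"rx":0.04,"ry":-0.08,"rz":0,"fingers":1}
  ]
}}

```text
clock: 16.0
tcp_pos: [0.5054, 0.0445, 0.2323]
orientation: [0.047, -0.239, 0.97, 0.01]
wrist_force: [-0.5, -0.4, -1.7]
finger_gap: 0.0463
```

Call:
{"method": "servo_tool", "body": {
  "deltas": [
    {"dx":25,"dy":40,"dz":0,"rx":0.04,"ry":-0.08,"rz":0,"fingers":1},
    {"dx":20,"dy":40,"dz":0,"rx":0.04,"ry":-0.08,"rz":0,"fingers":1},
    {"dx":20,"dy":35,"dz":0,"rx":0.04,"ry":-0.07,"rz":0,"fingers":1},
    {"dx":5,"dy":15,"dz":0,"rx":0,"ry":0,"rz":0,"fingers":1},
    {"dx":0,"dy":0,"dz":0,"rx":0,"ry":0,"rz":0,"fingers":1}
  ]
}}

```text
clock: 16.5
tcp_pos: [0.5733, 0.1738, 0.232]
orientation: [0.171, -0.235, 0.956, 0.04]
wrist_force: [-0.9, 0.1, -0.4]
finger_gap: 0.0465
```

```bash
python3 -c "
from place import *
place(-.105,.0875,0,off=(-.002,0),xr=-.003)"; python3 w.py w13.png
```

```text
now [0.5733 0.1738 0.232 ] gap 0.04646699978400674 F [-0.9  0.1 -0.4]
target [0.5959 0.1871 0.1473] delta mm [ 22.6  13.3 -84.7] normal [-0.303 -0.159  0.94 ] rotvec [0.0016 0.0046 0.0002]
16.5 [0.5733 0.1738 0.232 ] [ 0.1707 -0.2352  0.956   0.0401] [ 0.11  0.18 -0.37  0.69  0.12 -0.35]
```

View pics/w13.png

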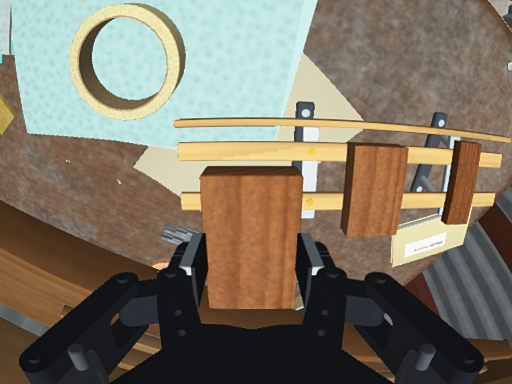

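Block 1 (px 342-408) and the strip (443-482) both lie flat across both slats, up the slope. The held block is over the right-hand slot, so I'll descend.

Call:
{"method": "servo_tool", "body": {
  "deltas": [
    {"dx":5,"dy":3.5,"dz":-23,"rx":0.002,"ry":0.004,"rz":0,"fingers":1},
    {"dx":5.5,"dy":3.4,"dz":-24,"rx":0,"ry":0,"rz":0,"fingers":1},
    {"dx":6,"dy":3,"dz":-18,"rx":0,"ry":0,"rz":0,"fingers":1},
    {"dx":5,"dy":2.6,"dz":-16,"rx":0,"ry":0,"rz":0,"fingers":1},
    {"dx":0,"dy":0,"dz":0,"rx":0,"ry":0,"rz":0,"fingers":1},
    {"dx":0,"dy":0,"dz":0,"rx":0,"ry":0,"rz":0,"fingers":1}
  ]
}}

```text
clock: 17.15
tcp_pos: [0.595, 0.1837, 0.1509]
orientation: [0.169, -0.233, 0.957, 0.041]
wrist_force: [0.3, 0.1, -1.0]
finger_gap: 0.0469
```

```bash
python3 -c "
from place import *
place(-.105,.0875,0,off=(-.002,0),xr=-.003)"
```

```text
now [0.595  0.1837 0.1509] gap 0.046883346992802416 F [ 0.3  0.1 -1. ]
target [0.5959 0.1871 0.1473] delta mm [ 0.9  3.4 -3.7] normal [-0.303 -0.159  0.94 ] rotvec [-0.0005  0.0002  0.0042]
```

Call:
{"method": "servo_tool", "body": {
  "deltas": [
    {"dx":1,"dy":3,"dz":-3.5,"rx":0,"ry":0,"rz":0,"fingers":1},
    {"dx":0.3,"dy":0.2,"dz":-1,"rx":0,"ry":0,"rz":0,"fingers":1},
    {"dx":0.3,"dy":0.1,"dz":-1,"rx":0,"ry":0,"rz":0,"fingers":1},
    {"dx":0,"dy":0,"dz":0,"rx":0,"ry":0,"rz":0,"fingers":1}
  ]
}}

```text
clock: 17.55
tcp_pos: [0.5971, 0.1879, 0.1482]
orientation: [0.171, -0.233, 0.956, 0.041]
wrist_force: [-6.7, -3.7, 11.0]
finger_gap: 0.0463
```

Call:
{"method": "servo_tool", "body": {
  "deltas": [
    {"dx":0,"dy":0,"dz":0,"rx":0,"ry":0,"rz":0,"fingers":-0.4},
    {"dx":0,"dy":0,"dz":0,"rx":0,"ry":0,"rz":0,"fingers":-0.4},
    {"dx":0,"dy":0,"dz":0,"rx":0,"ry":0,"rz":0,"fingers":-0.4},
    {"dx":-6,"dy":-3,"dz":18,"rx":0,"ry":0,"rz":0,"fingers":-0.4},
    {"dx":-12,"dy":-6,"dz":38,"rx":0,"ry":0,"rz":0,"fingers":-0.4},
    {"dx":-20,"dy":-15,"dz":40,"rx":-0.04,"ry":0.08,"rz":0,"fingers":-0.4},
    {"dx":-25,"dy":-25,"dz":20,"rx":-0.04,"ry":0.08,"rz":0,"fingers":-0.4},
    {"dx":-25,"dy":-25,"dz":0,"rx":-0.04,"ry":0.08,"rz":0,"fingers":-0.4}
  ]
}}

```text
clock: 18.35
tcp_pos: [0.51, 0.1139, 0.2662]
orientation: [0.042, -0.237, 0.97, 0.011]
wrist_force: [1.4, -0.8, -0.6]
finger_gap: 0.0601
```

Call:
{"method": "servo_tool", "body": {
  "deltas": [
    {"dx":-20,"dy":-25,"dz":0,"rx":-0.04,"ry":0.07,"rz":0,"fingers":-0.4},
    {"dx":-20,"dy":-25,"dz":0,"rx":0,"ry":0,"rz":0.14,"fingers":-0.4},
    {"dx":-20,"dy":-25,"dz":0,"rx":0,"ry":0,"rz":0.14,"fingers":-0.4},
    {"dx":-15,"dy":-20,"dz":0,"rx":0,"ry":0,"rz":0.14,"fingers":-0.4},
    {"dx":-5,"dy":-20,"dz":0,"rx":0,"ry":0,"rz":0.14,"fingers":-0.4},
    {"dx":0,"dy":-10,"dz":0,"rx":0,"ry":0,"rz":0.14,"fingers":-0.4},
    {"dx":0,"dy":0,"dz":0,"rx":0,"ry":0,"rz":0.14,"fingers":-0.4},
    {"dx":0,"dy":0,"dz":0,"rx":0,"ry":0,"rz":0.14,"fingers":-0.4}
  ]
}}

```text
clock: 19.15
tcp_pos: [0.4289, -0.0113, 0.2617]
orientation: [0.001, -0.668, 0.744, 0.001]
wrist_force: [0.6, 0.8, -0.8]
finger_gap: 0.0599
```

```bash
python3 rot.py 90; python3 w.py w14.png selector_grip .09 selector_pivot .046; python3 - <<'E'
from h import *
w=cv2.imread("pics/w14.png");s=read_camera("scene");save(s["img"],"s5.png")
sc=cv2.resize(cv2.imread("pics/s5.png")[130:220,110:270],None,fx=1.75,fy=1.75)
sc=cv2.copyMakeBorder(sc,0,384-sc.shape[0],0,0,cv2.BORDER_CONSTANT)
cv2.imwrite("pics/m2.png",np.hstack([w,sc]))
E
```

```text
rotvec to straight down [-0.003 -0.     0.108] [ 0.4289 -0.0113  0.2617]
19.15 [ 0.4289 -0.0113  0.2617] [ 0.0008 -0.668   0.7441  0.0011] [-0.22  0.05 -0.38  1.14  0.   -1.68]
selector_grip 0.82 [250. 160. 275. 199.] 730 centre [420.9 -20.3] size [33.6 19. ] long yaw deg 86.4
selector_pivot 0.75 [232. 137. 288. 224.] 4063 centre [422.  -6.] size [50.5 86.6] long yaw deg -88.6
```

View pics/m2.png

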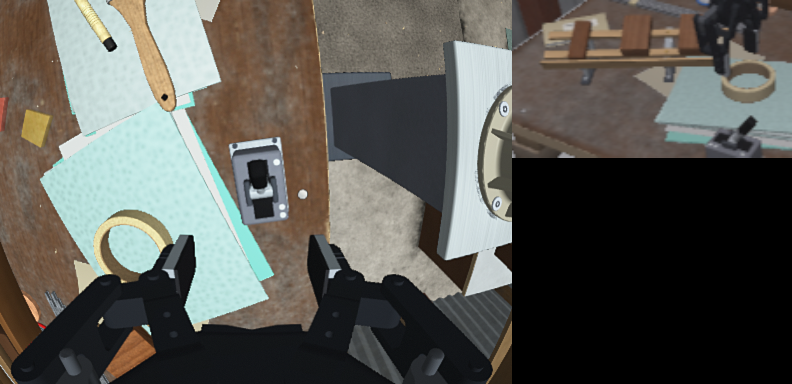

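The scene view shows all three pieces on the rack. In the wrist view the selector box top has corners at about (235,152), (280,147), (289,217), (243,223). The black handle leans up the image, towards world -y (px 250-275, 160-199).

```bash
python3 - <<'E'
from rack import *
st=env.get_state();w=read_camera("wrist")
q=[]
for p in [(235,152),(280,147),(289,217),(243,223)]:
    o,d=wray(w,p,st);q.append((o+d*(.046-o[2])/d[2])[:2])
q=np.array(q);print(np.round(q,4).tolist(),"centre",q.mean(0))
r=cut_out("selector_grip","wrist")[0];ys,xs=np.nonzero(r["region"]);print(xs.mean(),ys.mean())
# handle: fit theta & pivot xy by predicted handle centre pixel over several theta
c=q.mean(0)
for th in (-.5,-.55,-.6,-.65): print(th,proj(w,np.array([c[0],c[1]+.048*np.sin(th),.05+.048*np.cos(th)]),st), [proj(w,np.array([c[0],c[1]+l*np.sin(th),.05+l*np.cos(th)]),st).round(0).tolist() for l in(.028,.068)])
E
```

```text
[[0.4424, -0.0382], [0.3983, -0.0382], [0.3953, 0.036], [0.4438, 0.0371]] centre [ 0.41995068 -0.00084564]
258.7037037037037 179.94513031550068
-0.5 [261.01230564 175.10768616] [[262.0, 181.0], [260.0, 169.0]]
-0.55 [260.70345605 172.36387814] [[261.0, 179.0], [260.0, 164.0]]
-0.6 [260.39990098 169.67974252] [[261.0, 178.0], [259.0, 160.0]]
-0.65 [260.10284412 167.06545316] [[261.0, 176.0], [259.0, 156.0]]
```

Call:
{"method": "servo_tool", "body": {
  "deltas": [
    {"dx":-5,"dy":-8,"dz":-30,"rx":-0.003,"ry":0,"rz":0.1,"fingers":-0.3},
    {"dx":-4.5,"dy":-7,"dz":-40,"rx":0,"ry":0,"rz":0,"fingers":-0.1},
    {"dx":0,"dy":0,"dz":-30,"rx":0,"ry":0,"rz":0,"fingers":0},
    {"dx":0,"dy":0,"dz":-12,"rx":0,"ry":0,"rz":0,"fingers":0},
    {"dx":0,"dy":0,"dz":0,"rx":0,"ry":0,"rz":0,"fingers":0}
  ],
  "newtons": 25
}}

```text
clock: 19.95
tcp_pos: [0.4178, -0.0254, 0.1478]
orientation: [-0.002, -0.702, 0.712, 0.002]
wrist_force: [1.0, -0.7, -0.7]
finger_gap: 0.0426
```

```bash
python3 w.py w15.png selector_grip .09; python3 -c "
import cv2
w=cv2.imread('pics/w15.png');cv2.imwrite('pics/w15b.png',cv2.resize(w[120:384,130:390],None,fx=2,fy=2))"
```

```text
19.95 [ 0.4178 -0.0254  0.1478] [-0.0015 -0.7022  0.7119  0.0019] [-0.25  0.14 -0.59  0.85 -0.   -1.81]
selector_grip 0.78 [224. 240. 265. 277.] 1171 centre [421.8 -25.2] size [20.9 18.7] long yaw deg 89.5
```

View pics/w15b.png

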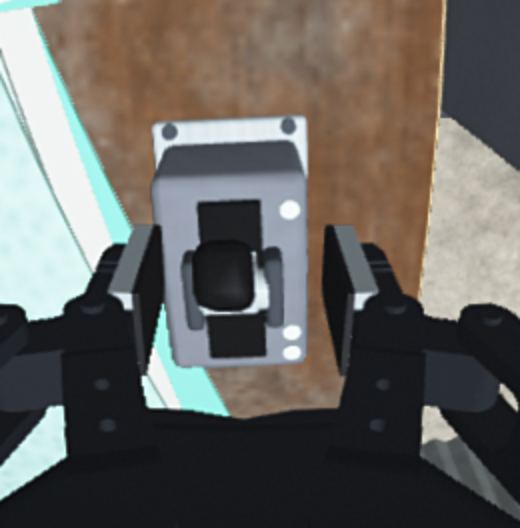

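The handle (seen end-on at crop px 224,275) is between the fingers, about 3 mm to the +x side. I'll centre on it, close, and swing to upright.

Call:
{"method": "servo_tool", "body": {
  "deltas": [
    {"dx":2.5,"dy":0,"dz":0,"rx":0,"ry":0,"rz":0,"fingers":0.2},
    {"dx":0,"dy":0,"dz":0,"rx":0,"ry":0,"rz":0,"fingers":1},
    {"dx":0,"dy":0,"dz":0,"rx":0,"ry":0,"rz":0,"fingers":1},
    {"dx":0,"dy":0,"dz":0,"rx":0,"ry":0,"rz":0,"fingers":1},
    {"dx":0,"dy":0,"dz":0,"rx":0,"ry":0,"rz":0,"fingers":1}
  ]
}}

```text
clock: 20.55
tcp_pos: [0.4218, -0.0261, 0.1507]
orientation: [-0.001, -0.703, 0.711, -0.0]
wrist_force: [-3.0, -0.7, 6.7]
finger_gap: 0.0137
```

Call:
{"method": "servo_tool", "body": {
  "deltas": [
    {"dx":0,"dy":5,"dz":3,"rx":0,"ry":0,"rz":0,"fingers":1},
    {"dx":0,"dy":6,"dz":2,"rx":0,"ry":0,"rz":0,"fingers":1},
    {"dx":0,"dy":6,"dz":1,"rx":0,"ry":0,"rz":0,"fingers":1},
    {"dx":0,"dy":6,"dz":1,"rx":0,"ry":0,"rz":0,"fingers":1},
    {"dx":0,"dy":2,"dz":0,"rx":0,"ry":0,"rz":0,"fingers":1},
    {"dx":0,"dy":0,"dz":0,"rx":0,"ry":0,"rz":0,"fingers":1},
    {"dx":0,"dy":0,"dz":0,"rx":0,"ry":0,"rz":0,"fingers":1}
  ]
}}

```text
clock: 21.25
tcp_pos: [0.4213, -0.0021, 0.1575]
orientation: [-0.002, -0.703, 0.712, -0.001]
wrist_force: [-3.2, -6.3, 5.6]
finger_gap: 0.0136
```

```bash
python3 - <<'E'
from h import *
print(env.get_state()["tcp_pos"],env.get_state()["wrist_force"])
E
```

```text
[ 0.4213337  -0.00205913  0.15745616] [-3.17806452 -6.32742467  5.57937449]
```

Call:
{"method": "servo_tool", "body": {
  "deltas": [
    {"dx":0,"dy":1,"dz":0,"rx":0,"ry":0,"rz":0,"fingers":1},
    {"dx":0,"dy":0,"dz":0,"rx":0,"ry":0,"rz":0,"fingers":0},
    {"dx":0,"dy":0,"dz":0,"rx":0,"ry":0,"rz":0,"fingers":0},
    {"dx":0,"dy":0,"dz":0,"rx":0,"ry":0,"rz":0,"fingers":0},
    {"dx":0,"dy":0,"dz":30,"rx":0,"ry":0,"rz":0,"fingers":0},
    {"dx":0,"dy":0,"dz":50,"rx":0,"ry":0,"rz":0,"fingers":0},
    {"dx":0,"dy":0,"dz":30,"rx":0,"ry":0,"rz":0,"fingers":-0.5},
    {"dx":0,"dy":0,"dz":0,"rx":0,"ry":0,"rz":0,"fingers":-0.5}
  ]
}}

```text
clock: 22.05
tcp_pos: [0.4243, -0.0001, 0.2711]
orientation: [0.002, -0.703, 0.711, -0.003]
wrist_force: [0.7, -0.4, 0.6]
finger_gap: 0.064
```

```bash
cat > sel.py <<'E'
from rack import *
def hull(w,st,th,c=(.420,-.001)):
    pts=[]
    for x in(-.007,.007):
        for y in(-.008,.008):
            for l in(.028,.068):
                pts.append(proj(w,np.array([c[0]+x,c[1]+l*np.sin(th)+y*np.cos(th),.05+l*np.cos(th)-y*np.sin(th)]),st))
    m=np.zeros((384,512),np.uint8);cv2.fillConvexPoly(m,cv2.convexHull(np.array(pts).astype(np.float32)).astype(np.int32),1);return m>0
def fit():
    st=env.get_state();w=read_camera("wrist");save(w["img"],"sel%.1f.png"%st["clock"]);r=cut_out("selector_grip","wrist")
    if not r: print("none");return
    M=r[0]["region"];print(r[0]["confidence"],r[0]["extent"])
    best=sorted([((hull(w,st,t)&M).sum()/(hull(w,st,t)|M).sum(),t) for t in np.arange(-.8,.81,.04)],reverse=True)[:4]
    print("IoU,theta",np.round(best,2).tolist())
    ys,xs=np.nonzero(M)
    for t in (-.1,0,.1): a=np.nonzero(hull(w,st,t));print(t,a[0].min(),a[0].max(),a[1].min(),a[1].max())
fit()
E
python3 sel.py; ls pics | grep sel
```

```text
0.91 [243.9, 171.7, 267.1, 195.0]
IoU,theta [[0.71, -0.16], [0.65, -0.12], [0.62, -0.2], [0.6, -0.08]]
-0.1 171 198 250 268
0 175 206 250 268
0.1 178 213 250 268
sel22.1.png
```

```bash
python3 -c "
import cv2
w=cv2.imread('pics/sel22.1.png');cv2.imwrite('pics/c15.png',cv2.resize(w[120:240,190:340],None,fx=5,fy=5,interpolation=cv2.INTER_CUBIC))"; python3 -c "
from h import *
s=read_camera('scene');save(s['img'],'s6.png')"
```

```text
(no output)
```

View pics/c15.png

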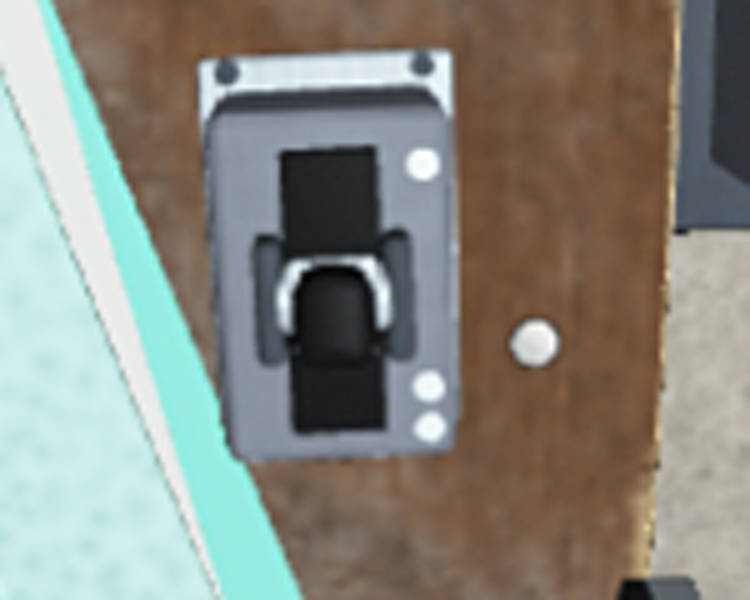

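Handle visible at crop rows 265-365 and pivot cheeks at rows 230-365, so it is nearly upright. Next I'll compute the angle from these edges.

```bash
python3 - <<'E'
from rack import *
st=env.get_state();w=read_camera("wrist")
N=lambda a:(a[0]/5+190-.4,a[1]/5+120-.4)
def at(p,z):
    o,d=wray(w,N(p),st);return np.round(o+d*(z-o[2])/d[2],4)
for p in [(212,108),(450,105),(457,455),(240,460)]: print("box",at(p,.046))
print("cheeks",at((332,230),.055),at((332,365),.055))
print("slot",at((328,148),.046),at((338,433),.046))
print("handle far edge at z .118",at((335,365),.118)," near edge of top?",at((335,270),.118),at((335,300),.118), "base",at((335,265),.078))
print([ (t,proj(w,np.array([.42,-.001+.068*np.sin(t)+.008*np.cos(t),.05+.068*np.cos(t)-.008*np.sin(t)]),st)) for t in (-.2,-.1,0)])
E
```

```text
box [ 0.4408 -0.0364  0.046 ]
box [ 0.3939 -0.0365  0.046 ]
box [0.3914 0.037  0.046 ]
box [0.437  0.0375 0.046 ]
cheeks [ 0.4175 -0.0134  0.055 ] [0.4177 0.0141 0.055 ]
slot [ 0.4181 -0.028   0.046 ] [0.4164 0.0317 0.046 ]
handle far edge at z .118 [ 0.4181 -0.0056  0.118 ]  near edge of top? [ 0.418  -0.0207  0.118 ] [ 0.4181 -0.016   0.118 ] base [ 0.4174 -0.0119  0.078 ]
[(-0.2, array([254.18443834, 191.41051685])), (-0.1, array([254.25859462, 199.91165506])), (0, array([254.32064728, 207.95099657]))]
```

The lever reads about -0.17 rad, short of upright because it slipped in the light grip. I'll grip harder and turn the tool with it.

Call:
{"method": "servo_tool", "body": {
  "deltas": [
    {"dx":-5,"dy":-8,"dz":-30,"rx":0,"ry":0,"rz":0,"fingers":0},
    {"dx":0,"dy":0,"dz":-40,"rx":0,"ry":0,"rz":0,"fingers":0},
    {"dx":0,"dy":0,"dz":-30,"rx":0,"ry":0,"rz":0,"fingers":0},
    {"dx":0,"dy":0,"dz":-13,"rx":0,"ry":0,"rz":0,"fingers":0},
    {"dx":0,"dy":0,"dz":0,"rx":0,"ry":0,"rz":0,"fingers":1},
    {"dx":0,"dy":0,"dz":0,"rx":0,"ry":0,"rz":0,"fingers":1},
    {"dx":0,"dy":0,"dz":0,"rx":0,"ry":0,"rz":0,"fingers":1},
    {"dx":0,"dy":0,"dz":0,"rx":0,"ry":0,"rz":0,"fingers":1}
  ],
  "newtons": 60
}}

```text
clock: 23.05
tcp_pos: [0.4204, -0.0078, 0.1538]
orientation: [0.002, -0.703, 0.711, -0.002]
wrist_force: [14.6, 1.7, -17.9]
finger_gap: 0.013
```

Call:
{"method": "servo_tool", "body": {
  "deltas": [
    {"dx":0,"dy":4.5,"dz":0,"rx":-0.042,"ry":0,"rz":0,"fingers":1},
    {"dx":0,"dy":4.5,"dz":0,"rx":-0.042,"ry":0,"rz":0,"fingers":1},
    {"dx":0,"dy":4.5,"dz":0,"rx":-0.042,"ry":0,"rz":0,"fingers":1},
    {"dx":0,"dy":4.5,"dz":0,"rx":-0.044,"ry":0,"rz":0,"fingers":1},
    {"dx":0,"dy":0,"dz":0,"rx":0,"ry":0,"rz":0,"fingers":1},
    {"dx":0,"dy":0,"dz":0,"rx":0,"ry":0,"rz":0,"fingers":1}
  ]
}}

```text
clock: 23.65
tcp_pos: [0.4202, 0.0103, 0.1538]
orientation: [-0.058, -0.701, 0.708, -0.063]
wrist_force: [12.7, -2.8, -17.0]
finger_gap: 0.0133
```

Call:
{"method": "servo_tool", "body": {
  "deltas": [
    {"dx":0,"dy":0,"dz":0,"rx":0,"ry":0,"rz":0,"fingers":0},
    {"dx":0,"dy":0,"dz":0,"rx":0,"ry":0,"rz":0,"fingers":0},
    {"dx":0,"dy":0,"dz":0,"rx":0,"ry":0,"rz":0,"fingers":0},
    {"dx":0,"dy":4,"dz":25,"rx":0,"ry":0,"rz":0,"fingers":0},
    {"dx":0,"dy":4,"dz":40,"rx":0.05,"ry":0,"rz":0,"fingers":0},
    {"dx":0,"dy":0,"dz":45,"rx":0.12,"ry":0,"rz":0,"fingers":-0.5},
    {"dx":0,"dy":0,"dz":0,"rx":0,"ry":0,"rz":0,"fingers":-0.5},
    {"dx":0,"dy":0,"dz":0,"rx":0,"ry":0,"rz":0,"fingers":-0.5}
  ]
}}

```text
clock: 24.45
tcp_pos: [0.4174, 0.0175, 0.265]
orientation: [0.0, -0.702, 0.712, -0.001]
wrist_force: [-0.2, -0.3, -0.7]
finger_gap: 0.0644
```

```bash
python3 sel.py
```

```text
0.83 [236.4, 157.9, 260.1, 187.6]
IoU,theta [[0.83, 0.0], [0.78, -0.04], [0.74, 0.04], [0.68, -0.08]]
-0.1 154 179 239 258
0 157 187 239 258
0.1 160 195 239 258
```

The lever now fits 0.0 rad. On to the coupler.

Call:
{"method": "servo_tool", "body": {
  "deltas": [
    {"dx":0,"dy":-25,"dz":0,"rx":0,"ry":0,"rz":-0.14,"fingers":-0.5},
    {"dx":0,"dy":-28,"dz":0,"rx":0,"ry":0,"rz":-0.145,"fingers":-0.5},
    {"dx":0,"dy":-28,"dz":0,"rx":0,"ry":0,"rz":-0.145,"fingers":-0.5},
    {"dx":0,"dy":-28,"dz":0,"rx":0,"ry":0,"rz":-0.145,"fingers":-0.5},
    {"dx":0,"dy":-28,"dz":0,"rx":0,"ry":0,"rz":-0.145,"fingers":-0.5},
    {"dx":0,"dy":-28,"dz":0,"rx":0,"ry":0,"rz":-0.145,"fingers":-0.5},
    {"dx":0,"dy":-28,"dz":0,"rx":0,"ry":0,"rz":-0.145,"fingers":-0.5},
    {"dx":0,"dy":-28,"dz":0,"rx":0,"ry":0,"rz":-0.145,"fingers":-0.5}
  ]
}}

```text
clock: 25.35
tcp_pos: [0.4159, -0.203, 0.2618]
orientation: [-0.002, -0.198, 0.98, 0.002]
wrist_force: [0.3, 0.9, 0.6]
finger_gap: 0.0644
```

Call:
{"method": "servo_tool", "body": {
  "deltas": [
    {"dx":5,"dy":-28,"dz":0,"rx":0,"ry":0,"rz":-0.145,"fingers":-0.5},
    {"dx":5,"dy":-28,"dz":0,"rx":0,"ry":0,"rz":-0.145,"fingers":-0.5},
    {"dx":5,"dy":-28,"dz":0,"rx":0,"ry":0,"rz":-0.145,"fingers":-0.5},
    {"dx":5,"dy":-28,"dz":0,"rx":0,"ry":0,"rz":-0.145,"fingers":-0.5},
    {"dx":5,"dy":-28,"dz":-5,"rx":0,"ry":0,"rz":-0.145,"fingers":-0.5},
    {"dx":5,"dy":-28,"dz":-10,"rx":0,"ry":0,"rz":-0.145,"fingers":-0.5},
    {"dx":0,"dy":-5,"dz":0,"rx":0,"ry":0,"rz":-0.1,"fingers":-0.5},
    {"dx":0,"dy":0,"dz":0,"rx":0,"ry":0,"rz":0,"fingers":-0.5}
  ]
}}

```text
clock: 26.15
tcp_pos: [0.4462, -0.3758, 0.2459]
orientation: [-0.002, 0.28, 0.96, 0.001]
wrist_force: [0.5, 0.3, -0.2]
finger_gap: 0.0641
```

```bash
python3 rot.py -32; python3 w.py w16.png sleeve_grip .075; python3 - <<'E'
from h import *
st=env.get_state();w=read_camera("wrist")
# dominant straight edges round the coupler: blue/orange brass body blobs projected at axis height
r=cut_out("sleeve_grip","wrist")
if r:
    ys,xs=np.nonzero(r[0]["region"]);print(xs.mean(),ys.mean())
    for z in(.066,.083):
        o,d=wray(w,(xs.mean(),ys.mean()),st);print(z,np.round(o+d*(z-o[2])/d[2],4))
s=read_camera("scene");rs=cut_out("sleeve_grip","scene")
if r and rs:
    ys,xs2=np.nonzero(rs[0]["region"]);p,e=tri(*ray(s,(xs2.mean(),ys.mean())),*wray(w,(xs.mean(),np.nonzero(r[0]["region"])[0].mean()),st));print("tri",p,e)
E
python3 -c "
import cv2
w=cv2.imread('pics/w16.png');cv2.imwrite('pics/w16b.png',cv2.resize(w,(768,576)))"
```

```text
rotvec to straight down [-0.004 -0.003  0.009] [ 0.4462 -0.3758  0.2459]
26.15 [ 0.4462 -0.3758  0.2459] [-0.0022  0.28    0.96    0.0015] [-0.84  0.35 -0.04  1.18  0.   -0.27]
sleeve_grip 0.92 [214. 213. 255. 272.] 1790 centre [ 480.6 -414.1] size [34.6 56.2] long yaw deg -33.7
sleeve_grip 0.64 [394. 166. 459. 257.] 1096 centre [ 561.  -237.1] size [ 16.9 109.2] long yaw deg -61.5
233.7829716193656 242.07456872565388
0.066 [ 0.4832 -0.4158  0.066 ]
0.083 [ 0.4766 -0.4104  0.083 ]
tri [ 0.48411004 -0.41748571  0.06582687] 0.0032482004815361106
```

View pics/w16b.png

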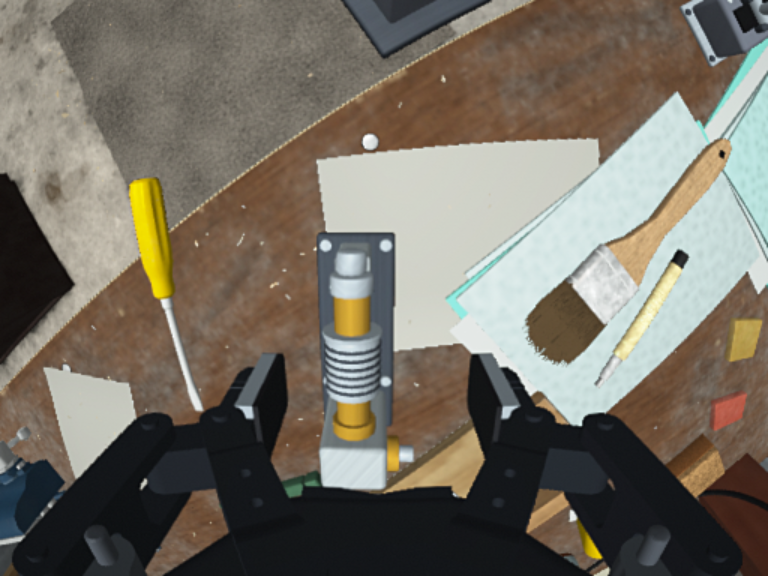

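The coupler is clear below the hand: sleeve at px ~(234,242), its axis upright in the image (yaw -32°), triangulated height 0.066 m against the given 0.066. I'll descend to grip it.

Call:
{"method": "servo_tool", "body": {
  "deltas": [
    {"dx":16,"dy":-18,"dz":-20,"rx":0,"ry":0,"rz":0,"fingers":-0.5},
    {"dx":17,"dy":-19,"dz":-20,"rx":0,"ry":0,"rz":0,"fingers":-0.5},
    {"dx":0,"dy":0,"dz":-15,"rx":0,"ry":0,"rz":0,"fingers":-0.5},
    {"dx":0,"dy":0,"dz":0,"rx":0,"ry":0,"rz":0,"fingers":-0.5}
  ]
}}

```text
clock: 26.85
tcp_pos: [0.4792, -0.4117, 0.1911]
orientation: [-0.002, 0.279, 0.96, 0.002]
wrist_force: [-0.9, 0.9, -0.2]
finger_gap: 0.0638
```

```bash
python3 w.py w17.png sleeve_grip .076; python3 -c "
from h import *
st=env.get_state();w=read_camera('wrist');r=cut_out('sleeve_grip','wrist')[0]
ys,xs=np.nonzero(r['region']);u=np.array([.848,-.53]);v=np.array([.53,.848])
q=[]
for z in(.066,.076):
    o,d=wray(w,(xs.mean(),ys.mean()),st);p=(o+d*(z-o[2])/d[2])[:2];print(z,p,'axial',p@u,'lat',p@v)
t=np.array(st['tcp_pos'])[:2];print('tcp axial',t@u,'lat',t@v)
"; python3 rot.py -32
```

```text
26.85 [ 0.4792 -0.4117  0.1911] [-0.002   0.279   0.9603  0.0016] [-0.84  0.48  0.01  1.11  0.   -0.27]
sleeve_grip 0.73 [220. 179. 275. 254.] 3110 centre [ 480.3 -413.8] size [34.8 51.3] long yaw deg -32.4
0.066 [ 0.48296958 -0.415609  ] axial 0.6298309727576071 lat -0.09646255538328866
0.076 [ 0.47968459 -0.41342026] axial 0.6258852664233331 lat -0.0963475503770806
tcp axial 0.6251892799313311 lat -0.09529228829501916
rotvec to straight down [0.    0.001 0.007] [ 0.48   -0.4127  0.195 ]
```

Call:
{"method": "servo_tool", "body": {
  "deltas": [
    {"dx":0,"dy":-0.5,"dz":-25,"rx":0,"ry":0,"rz":0,"fingers":-0.5},
    {"dx":0,"dy":0,"dz":-25,"rx":0,"ry":0,"rz":0,"fingers":-0.5},
    {"dx":0,"dy":0,"dz":-20,"rx":0,"ry":0,"rz":0,"fingers":-0.5},
    {"dx":0,"dy":0,"dz":0,"rx":0,"ry":0,"rz":0,"fingers":-0.5},
    {"dx":0,"dy":0,"dz":0,"rx":0,"ry":0,"rz":0,"fingers":1},
    {"dx":0,"dy":0,"dz":0,"rx":0,"ry":0,"rz":0,"fingers":1},
    {"dx":0,"dy":0,"dz":0,"rx":0,"ry":0,"rz":0,"fingers":1},
    {"dx":0,"dy":0,"dz":0,"rx":0,"ry":0,"rz":0,"fingers":1}
  ],
  "newtons": 80
}}

```text
clock: 27.85
tcp_pos: [0.48, -0.415, 0.1263]
orientation: [0.001, 0.28, 0.96, -0.001]
wrist_force: [-3.2, -2.5, 6.3]
finger_gap: 0.0319
```

Call:
{"method": "servo_tool", "body": {
  "deltas": [
    {"dx":3.8,"dy":-2.4,"dz":0,"rx":0,"ry":0,"rz":0,"fingers":1},
    {"dx":3.8,"dy":-2.4,"dz":0,"rx":0,"ry":0,"rz":0,"fingers":1},
    {"dx":3.8,"dy":-2.4,"dz":0,"rx":0,"ry":0,"rz":0,"fingers":1},
    {"dx":2.8,"dy":-1.8,"dz":0,"rx":0,"ry":0,"rz":0,"fingers":1},
    {"dx":0,"dy":0,"dz":0,"rx":0,"ry":0,"rz":0,"fingers":1}
  ]
}}

```text
clock: 28.35
tcp_pos: [0.4926, -0.423, 0.1262]
orientation: [-0.001, 0.28, 0.96, -0.001]
wrist_force: [-9.9, 1.1, 11.7]
finger_gap: 0.0313
```

Call:
{"method": "servo_tool", "body": {
  "deltas": [
    {"dx":1.7,"dy":-1.1,"dz":0,"rx":0,"ry":0,"rz":0,"fingers":1},
    {"dx":0,"dy":0,"dz":0,"rx":0,"ry":0,"rz":0,"fingers":1},
    {"dx":0.8,"dy":-0.5,"dz":0,"rx":0,"ry":0,"rz":0,"fingers":1},
    {"dx":0,"dy":0,"dz":0,"rx":0,"ry":0,"rz":0,"fingers":1}
  ]
}}

```text
clock: 28.75
tcp_pos: [0.4939, -0.4238, 0.1262]
orientation: [-0.002, 0.28, 0.96, -0.001]
wrist_force: [-13.0, 3.1, 13.3]
finger_gap: 0.0317
```

Call:
{"method": "servo_tool", "body": {
  "deltas": [
    {"dx":1.2,"dy":-0.8,"dz":0,"rx":0,"ry":0,"rz":0,"fingers":1},
    {"dx":0,"dy":0,"dz":0,"rx":0,"ry":0,"rz":0,"fingers":1},
    {"dx":0,"dy":0,"dz":0,"rx":0,"ry":0,"rz":0,"fingers":1},
    {"dx":0,"dy":0,"dz":0,"rx":0,"ry":0,"rz":0,"fingers":1},
    {"dx":0,"dy":0,"dz":0,"rx":0,"ry":0,"rz":0,"fingers":1},
    {"dx":0,"dy":0,"dz":0,"rx":0,"ry":0,"rz":0,"fingers":1},
    {"dx":0,"dy":0,"dz":0,"rx":0,"ry":0,"rz":0,"fingers":1},
    {"dx":0,"dy":0,"dz":0,"rx":0,"ry":0,"rz":0,"fingers":1}
  ]
}}

```text
clock: 29.55
tcp_pos: [0.4941, -0.424, 0.1262]
orientation: [-0.003, 0.28, 0.96, -0.0]
wrist_force: [-16.7, 3.9, 16.3]
finger_gap: 0.0316
```

Call:
{"method": "servo_tool", "body": {
  "deltas": [
    {"dx":0,"dy":0,"dz":0,"rx":0,"ry":0,"rz":0,"fingers":1},
    {"dx":0,"dy":0,"dz":0,"rx":0,"ry":0,"rz":0,"fingers":1},
    {"dx":0,"dy":0,"dz":0,"rx":0,"ry":0,"rz":0,"fingers":1},
    {"dx":0,"dy":0,"dz":0,"rx":0,"ry":0,"rz":0,"fingers":1},
    {"dx":0,"dy":0,"dz":0,"rx":0,"ry":0,"rz":0,"fingers":1},
    {"dx":0,"dy":0,"dz":0,"rx":0,"ry":0,"rz":0,"fingers":1},
    {"dx":0,"dy":0,"dz":0,"rx":0,"ry":0,"rz":0,"fingers":1},
    {"dx":0,"dy":0,"dz":0,"rx":0,"ry":0,"rz":0,"fingers":1}
  ]
}}

```text
clock: 30.35
tcp_pos: [0.4941, -0.4239, 0.1262]
orientation: [-0.003, 0.28, 0.96, -0.0]
wrist_force: [-15.7, 4.7, 16.4]
finger_gap: 0.032
```

Call:
{"method": "servo_tool", "body": {
  "deltas": [
    {"dx":0,"dy":0,"dz":0,"rx":0,"ry":0,"rz":0,"fingers":1},
    {"dx":0,"dy":0,"dz":0,"rx":0,"ry":0,"rz":0,"fingers":1},
    {"dx":0,"dy":0,"dz":0,"rx":0,"ry":0,"rz":0,"fingers":1},
    {"dx":0,"dy":0,"dz":0,"rx":0,"ry":0,"rz":0,"fingers":1},
    {"dx":0,"dy":0,"dz":0,"rx":0,"ry":0,"rz":0,"fingers":1}
  ]
}}

```text
clock: 30.85
tcp_pos: [0.4941, -0.4239, 0.1262]
orientation: [-0.003, 0.28, 0.96, -0.0]
wrist_force: [-16.0, 5.2, 16.3]
finger_gap: 0.0317
```

```bash
python3 -c "
from h import *
w=read_camera('wrist');save(w['img'],'back.png');s=read_camera('scene');save(s['img'],'s7.png');print([r['extent'] for r in cut_out('sleeve_grip','wrist')])"
```

```text
[[214.9, 207.6, 289.9, 310.9]]
```

The travel stalled at 16.6 mm and the force is rising, so it is against the stop. It has been held for over 2 s. Releasing.

Call:
{"method": "servo_tool", "body": {
  "deltas": [
    {"dx":0,"dy":0,"dz":0,"rx":0,"ry":0,"rz":0,"fingers":-0.5},
    {"dx":0,"dy":0,"dz":0,"rx":0,"ry":0,"rz":0,"fingers":-0.5},
    {"dx":0,"dy":0,"dz":0,"rx":0,"ry":0,"rz":0,"fingers":-0.5},
    {"dx":0,"dy":0,"dz":0,"rx":0,"ry":0,"rz":0,"fingers":-0.5},
    {"dx":0,"dy":0,"dz":0,"rx":0,"ry":0,"rz":0,"fingers":-0.5},
    {"dx":0,"dy":0,"dz":30,"rx":0,"ry":0,"rz":0,"fingers":-0.5},
    {"dx":-8,"dy":5,"dz":40,"rx":0,"ry":0,"rz":0,"fingers":-0.5},
    {"dx":0,"dy":0,"dz":0,"rx":0,"ry":0,"rz":0,"fingers":-0.5}
  ]
}}

```text
clock: 31.8
tcp_pos: [0.4913, -0.4213, 0.1995]
orientation: [0.004, 0.279, 0.96, -0.002]
wrist_force: [0.3, -0.5, -0.1]
finger_gap: 0.0639
```

```bash
python3 -c "
from h import *
st=env.get_state();w=read_camera('wrist');save(w['img'],'rel.png');r=cut_out('sleeve_grip','wrist')[0]
ys,xs=np.nonzero(r['region']);u=np.array([.848,-.53]);v=np.array([.53,.848])
o,d=wray(w,(xs.mean(),ys.mean()),st);p=(o+d*(.076-o[2])/d[2])[:2];print(r['extent'],'axial',p@u,'lat',p@v,st['finger_gap'])"
```

```text
[224.8, 150.8, 278.6, 224.7] axial 0.6260066004358843 lat -0.09643623932790805 0.06388814568372006
```

The sleeve is home: axial reading 0.626, the same as before the pull. Back to the selector.

Call:
{"method": "servo_tool", "body": {
  "deltas": [
    {"dx":-5,"dy":10,"dz":35,"rx":0,"ry":0,"rz":0.1,"fingers":-0.5},
    {"dx":-5,"dy":28,"dz":30,"rx":0,"ry":0,"rz":0.145,"fingers":-0.5},
    {"dx":-5,"dy":28,"dz":0,"rx":0,"ry":0,"rz":0.145,"fingers":-0.5},
    {"dx":-5,"dy":28,"dz":0,"rx":0,"ry":0,"rz":0.145,"fingers":-0.5},
    {"dx":-5,"dy":28,"dz":0,"rx":0,"ry":0,"rz":0.145,"fingers":-0.5},
    {"dx":-5,"dy":28,"dz":0,"rx":0,"ry":0,"rz":0.145,"fingers":-0.5},
    {"dx":-5,"dy":28,"dz":0,"rx":0,"ry":0,"rz":0.145,"fingers":-0.5},
    {"dx":-5,"dy":28,"dz":0,"rx":0,"ry":0,"rz":0.145,"fingers":-0.5}
  ]
}}

```text
clock: 32.7
tcp_pos: [0.449, -0.2123, 0.257]
orientation: [-0.001, -0.274, 0.962, 0.001]
wrist_force: [1.1, 0.4, -0.0]
finger_gap: 0.0639
```

Call:
{"method": "servo_tool", "body": {
  "deltas": [
    {"dx":-5,"dy":28,"dz":0,"rx":0,"ry":0,"rz":0.145,"fingers":-0.5},
    {"dx":-5,"dy":28,"dz":0,"rx":0,"ry":0,"rz":0.145,"fingers":-0.5},
    {"dx":-5,"dy":28,"dz":0,"rx":0,"ry":0,"rz":0.145,"fingers":-0.5},
    {"dx":-5,"dy":28,"dz":0,"rx":0,"ry":0,"rz":0.145,"fingers":-0.5},
    {"dx":-5,"dy":28,"dz":0,"rx":0,"ry":0,"rz":0.145,"fingers":-0.5},
    {"dx":-5,"dy":28,"dz":0,"rx":0,"ry":0,"rz":0.145,"fingers":-0.5},
    {"dx":0,"dy":28,"dz":0,"rx":0,"ry":0,"rz":0.145,"fingers":-0.5},
    {"dx":0,"dy":17,"dz":0,"rx":0,"ry":0,"rz":0,"fingers":-0.5}
  ]
}}

```text
clock: 33.5
tcp_pos: [0.4187, 0.001, 0.2573]
orientation: [-0.001, -0.706, 0.708, 0.001]
wrist_force: [-0.1, -1.2, 0.4]
finger_gap: 0.0642
```

```bash
python3 rot.py 90;python3 sel.py
```

```text
rotvec to straight down [-0.    -0.003  0.003] [0.4187 0.001  0.2573]
0.94 [234.6, 172.1, 260.0, 211.1]
IoU,theta [[0.77, -0.04], [0.75, 0.0], [0.72, -0.08], [0.68, 0.04]]
-0.1 173 202 240 259
0 177 210 240 259
0.1 180 218 240 259
```

The lever is still upright (-0.02). I'll grip it and throw it to +y.

Call:
{"method": "servo_tool", "body": {
  "deltas": [
    {"dx":1,"dy":-2,"dz":-30,"rx":0,"ry":0,"rz":0,"fingers":0},
    {"dx":0,"dy":0,"dz":-35,"rx":0,"ry":0,"rz":0,"fingers":0},
    {"dx":0,"dy":0,"dz":-25,"rx":0,"ry":0,"rz":0,"fingers":0},
    {"dx":0,"dy":0,"dz":-11,"rx":0,"ry":0,"rz":0,"fingers":0},
    {"dx":0,"dy":0,"dz":0,"rx":0,"ry":0,"rz":0,"fingers":1},
    {"dx":0,"dy":0,"dz":0,"rx":0,"ry":0,"rz":0,"fingers":1},
    {"dx":0,"dy":0,"dz":0,"rx":0,"ry":0,"rz":0,"fingers":1},
    {"dx":0,"dy":0,"dz":0,"rx":0,"ry":0,"rz":0,"fingers":1}
  ],
  "newtons": 60
}}

```text
clock: 34.4
tcp_pos: [0.4209, -0.0031, 0.1582]
orientation: [-0.001, -0.705, 0.71, -0.0]
wrist_force: [-1.5, -2.5, -2.3]
finger_gap: 0.0133
```

Call:
{"method": "servo_tool", "body": {
  "deltas": [
    {"dx":0,"dy":10.6,"dz":-0.5,"rx":-0.1,"ry":0,"rz":0,"fingers":1},
    {"dx":0,"dy":10.5,"dz":-1.6,"rx":-0.1,"ry":0,"rz":0,"fingers":1},
    {"dx":0,"dy":10.3,"dz":-2.6,"rx":-0.1,"ry":0,"rz":0,"fingers":1},
    {"dx":0,"dy":10,"dz":-3.6,"rx":-0.1,"ry":0,"rz":0,"fingers":1},
    {"dx":0,"dy":9.5,"dz":-4.6,"rx":-0.1,"ry":0,"rz":0,"fingers":1},
    {"dx":0,"dy":9,"dz":-5.5,"rx":-0.1,"ry":0,"rz":0,"fingers":1},
    {"dx":0,"dy":2.5,"dz":-2,"rx":-0.03,"ry":0,"rz":0,"fingers":1},
    {"dx":0,"dy":0,"dz":0,"rx":0,"ry":0,"rz":0,"fingers":1}
  ]
}}

```text
clock: 35.2
tcp_pos: [0.4201, 0.0612, 0.1397]
orientation: [-0.22, -0.671, 0.673, -0.221]
wrist_force: [-12.6, 10.0, 25.6]
finger_gap: 0.013
```

Call:
{"method": "servo_tool", "body": {
  "deltas": [
    {"dx":0,"dy":0,"dz":0,"rx":0,"ry":0,"rz":0,"fingers":0},
    {"dx":0,"dy":0,"dz":0,"rx":0,"ry":0,"rz":0,"fingers":0},
    {"dx":0,"dy":0,"dz":0,"rx":0,"ry":0,"rz":0,"fingers":0},
    {"dx":0,"dy":15,"dz":20,"rx":0,"ry":0,"rz":0,"fingers":0},
    {"dx":0,"dy":25,"dz":34,"rx":0,"ry":0,"rz":0,"fingers":0},
    {"dx":0,"dy":0,"dz":30,"rx":0.14,"ry":0,"rz":0,"fingers":-0.5},
    {"dx":0,"dy":-10,"dz":30,"rx":0.14,"ry":0,"rz":0,"fingers":-0.5},
    {"dx":0,"dy":-20,"dz":0,"rx":0.14,"ry":0,"rz":0,"fingers":-0.5}
  ]
}}

```text
clock: 36.0
tcp_pos: [0.4237, 0.0708, 0.2557]
orientation: [-0.068, -0.702, 0.705, -0.076]
wrist_force: [0.8, -0.1, 0.0]
finger_gap: 0.0642
```

Call:
{"method": "servo_tool", "body": {
  "deltas": [
    {"dx":0,"dy":-25,"dz":0,"rx":0.14,"ry":0,"rz":0,"fingers":-0.5},
    {"dx":0,"dy":-25,"dz":0,"rx":0.07,"ry":0,"rz":0,"fingers":-0.5},
    {"dx":0,"dy":0,"dz":0,"rx":0,"ry":0,"rz":0,"fingers":-0.5}
  ]
}}

```text
clock: 36.3
tcp_pos: [0.4212, 0.0157, 0.2519]
orientation: [0.0, -0.702, 0.713, -0.001]
wrist_force: [0.0, -0.4, 0.3]
finger_gap: 0.0635
```

```bash
python3 sel.py; python3 - <<'E'
from rack import *
BED=np.array([.575,.2947,.064]);B=bedR(.482)
s=read_camera("scene");save(s["img"],"s8.png")
for t in ["piece_a_centre","piece_d_centre"]:
    for r in cut_out(t,"scene")[:3]: print(t,round(r["confidence"],2),r["extent"],r["region"].sum())
for yr,h in((.105,.006),(0,.011),(-.105,.011)): print(yr,proj(s,BED+B@np.array([-.004,yr,2*h])))
E
```

```text
0.7 [239.8, 159.7, 265.2, 229.1]
IoU,theta [[0.6, 0.52], [0.59, 0.56], [0.59, 0.48], [0.58, 0.6]]
-0.1 158 186 244 264
0 161 194 244 263
0.1 165 203 244 264
piece_d_centre 0.8 [142.6, 142.4, 154.2, 166.2] 197
piece_d_centre 0.47 [313.4, 199.4, 353.8, 204.2] 194
0.105 [148.77397386 151.44931389]
0 [180.54114429 148.94033489]
-0.105 [213.18248933 148.33778909]
```

```bash
python3 - <<'E'
from h import *
import sel
from sel import *
st=env.get_state();w=read_camera("wrist")
for t in (.4,.45,.5,.55,.6,.65): a=np.nonzero(hull(w,st,t));print(t,a[0].min(),a[0].max())
# dark handle pixels along the column of the handle
g=w["img"].max(2);print([int(v) for v in g[150:240:3,252]])
E
```

```text
0.57 [237.1, 153.8, 262.4, 226.4]
IoU,theta [[0.59, 0.52], [0.58, 0.56], [0.57, 0.6], [0.57, 0.48]]
-0.1 153 179 243 262
0 156 188 243 263
0.1 160 197 243 262
0.4 170 217
0.45 171 220
0.5 173 222
0.55 174 224
0.6 176 226
0.65 177 228
[42, 38, 166, 212, 230, 186, 188, 187, 186, 189, 123, 47, 24, 24, 24, 24, 25, 23, 24, 25, 23, 29, 48, 27, 24, 102, 116, 127, 119, 119]
```

The lever is at about 0.55 to 0.6, where the tool stalled against its stop at 0.63. Last check: look over the rack for a knocked piece.

Call:
{"method": "servo_tool", "body": {
  "deltas": [
    {"dx":5,"dy":20,"dz":40,"rx":0,"ry":0,"rz":-0.13,"fingers":-1},
    {"dx":15,"dy":35,"dz":40,"rx":0,"ry":0,"rz":-0.14,"fingers":-1},
    {"dx":18,"dy":40,"dz":20,"rx":0,"ry":0,"rz":-0.14,"fingers":-1},
    {"dx":18,"dy":40,"dz":0,"rx":0,"ry":0,"rz":-0.14,"fingers":-1},
    {"dx":18,"dy":40,"dz":0,"rx":0,"ry":0,"rz":-0.14,"fingers":-1},
    {"dx":18,"dy":40,"dz":0,"rx":0,"ry":0,"rz":-0.14,"fingers":-1},
    {"dx":18,"dy":40,"dz":0,"rx":0,"ry":0,"rz":-0.14,"fingers":-1},
    {"dx":18,"dy":27,"dz":0,"rx":0,"ry":0,"rz":-0.14,"fingers":-1}
  ]
}}

```text
clock: 37.5
tcp_pos: [0.5464, 0.3009, 0.3461]
orientation: [-0.001, -0.226, 0.974, 0.0]
wrist_force: [-0.4, -0.3, 0.8]
finger_gap: 0.0852
```

Call:
{"method": "servo_tool", "body": {
  "deltas": [
    {"dx":0,"dy":0,"dz":0,"rx":0,"ry":0,"rz":0,"fingers":-1}
  ]
}}

```text
clock: 37.6
tcp_pos: [0.5475, 0.3013, 0.3445]
orientation: [-0.001, -0.229, 0.974, 0.0]
wrist_force: [0.8, -0.6, 0.9]
finger_gap: 0.0853
```

```bash
python3 - <<'E'
from rack import *
BED=np.array([.575,.2947,.064]);B=bedR(.482)
st=env.get_state();w=read_camera("wrist");save(w["img"],"rackend.png");print(np.round(st["tcp_pos"],3))
def report(nm,M,h,top=True):
    ys,xs=np.nonzero(M);q=[]
    for x,y in zip(xs,ys):   # intersect with the pieces' top plane in the bed frame
        o,d=wray(w,(x,y),st);o=B.T@(o-BED);d=B.T@d;q.append((o+d*(h-o[2])/d[2])[:2]*1000)
    (c,s,a)=cv2.minAreaRect(np.array(q,np.float32));a=a+90 if s[0]<s[1] else a
    print(nm,"bed xy",np.round(c,1),"size",np.round(s,1),"long axis off bed x deg",round((a+90)%180-90,1))
for t,h in (("piece_a_centre",.022),("piece_d_centre",.012)):
    for r in cut_out(t,"wrist")[:4]: report(t+" %.2f"%r["confidence"],r["region"],h)
hsv=cv2.cvtColor(w["img"],cv2.COLOR_RGB2HSV)
m=((hsv[...,1]>110)&(hsv[...,0]<13)&(hsv[...,2]>50)).astype(np.uint8)
# limit to rack area
poly=np.array([proj(w,BED+B@np.array([x,y,.012]),st) for x,y in((-.07,.19),(.07,.19),(.07,-.19),(-.07,-.19))]);z=np.zeros_like(m);cv2.fillPoly(z,[poly.astype(np.int32)],1)
m=cv2.morphologyEx(m*z,cv2.MORPH_OPEN,np.ones((5,5)));n,l,s,c=cv2.connectedComponentsWithStats(m)
for i in range(1,n):
    if s[i,4]>250: report("colour %d"%s[i,4],l==i,.018)
E
```

```text
[0.548 0.301 0.345]
piece_a_centre 0.67 bed xy [   2.  -102.3] size [79.9 55.1] long axis off bed x deg 0.3
piece_a_centre 0.53 bed xy [-273.1 -217.6] size [133.1  42.7] long axis off bed x deg 74.3
piece_d_centre 0.68 bed xy [ -5.1 104.7] size [31.3 84.7] long axis off bed x deg -1.1
piece_d_centre 0.33 bed xy [-281.1 -224.8] size [137.1  45.6] long axis off bed x deg 74.3
colour 478 bed xy [-27.5 102.7] size [34.  28.6] long axis off bed x deg 0.2
colour 572 bed xy [ 12.9 104.1] size [49.1 27.7] long axis off bed x deg 0.1
```

```bash
python3 - <<'E'
from rack import *
BED=np.array([.575,.2947,.064]);B=bedR(.482)
st=env.get_state();w=read_camera("wrist")
for t in ("piece_c_centre","piece_b_centre"):
    for r in cut_out(t,"wrist")[:4]: print(t,round(r["confidence"],2),r["extent"])
# rectified bed-plane picture at z=18 mm, 1 px/mm; print hue/val along rows
hsv=cv2.cvtColor(w["img"],cv2.COLOR_RGB2HSV)
def smp(x,y,z=.022):
    u=proj(w,BED+B@np.array([x,y,z]),st);return hsv[int(round(u[1])),int(round(u[0]))].tolist()
for x in (-.046,-.03,-.01,.015,.03,.045):
    print(x,[smp(x,y) for y in (-.115,-.09,-.05,-.03,-.02,0,.02,.03,.05)])
E
```

```text
piece_c_centre 0.95 [217.5, 149.6, 263.5, 219.7]
-0.046 [[17, 146, 84], [17, 151, 88], [19, 72, 113], [17, 142, 90], [19, 111, 103], [17, 139, 90], [18, 131, 97], [18, 129, 95], [17, 129, 99]]
-0.03 [[12, 154, 151], [12, 163, 153], [19, 124, 225], [19, 124, 228], [13, 156, 167], [13, 154, 157], [13, 161, 165], [21, 116, 239], [22, 112, 242]]
-0.01 [[12, 161, 149], [12, 169, 149], [100, 13, 239], [25, 42, 217], [13, 156, 160], [13, 155, 169], [13, 165, 167], [14, 65, 133], [14, 68, 131]]
0.015 [[12, 165, 141], [12, 157, 154], [23, 173, 240], [20, 115, 238], [13, 151, 167], [12, 154, 167], [13, 159, 170], [20, 118, 234], [21, 114, 239]]
0.03 [[12, 160, 147], [12, 162, 154], [94, 8, 241], [14, 74, 131], [13, 153, 173], [13, 151, 162], [13, 158, 181], [13, 69, 114], [14, 47, 115]]
0.045 [[27, 42, 212], [25, 43, 214], [15, 71, 133], [17, 56, 137], [14, 60, 136], [14, 73, 126], [16, 51, 135], [16, 56, 114], [14, 61, 122]]
```

All three pieces lie where they should. Handing in.

```bash
python3 -c "
from workcell import job
print(job.hand_in())"
```

```text
the job is handed in; nothing more can be done
None
```

I carried out the whole task and handed the job in at about 38 s on the robot's clock. No verdict was reported.

**Pieces:** I laid the three present pieces, two blocks and the dark strip, on the rack about 105 mm apart; `piece_b` was absent. A last wrist-camera look put one block's centre at bed (2, -102) mm and the strip's at (-5, 105) mm. Both were within about 1° of straight up the slope. The network did not list the middle block at first. It found it (0.95) on the second look, and colour samples matched a block lying there square to the rack.

**Selector to off:** The first swing, with a light grip, left the lever at about -0.17 rad. I gripped it again harder and turned the tool with it. It then measured about 0, and about -0.02 after the sleeve work.

**Sleeve:** I pulled it back 16.6 mm, where it stalled against its stop. I held it there for about 2 s and let it go. It measured as home again, at the same place as before the pull.

**Selector throw:** I threw the lever to the +y side until the tool stalled at 0.63 rad. The mask fit was loose (best match 0.52), while the handle's lower edge suggested about 0.6. This is the least certain reading against the 0.5 limit.

**Bystanders:** The arm did not touch the tape roll or the glass cutter as far as I could see, but I did not measure them again at the end.

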